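# Hang up the two-tier caddy

## Robot

A 6-joint arm with a two-finger parallel gripper is mounted at the origin on the work surface. World frame = base frame: x ahead of the robot, y to its left, z up, the work surface at z = 0. Lengths are in m, angles in degrees, forces in N, time in s.
With the tool pointing down it reaches from about 0.375 to 0.9 m from the base axis. Payload 3.1 kg.
Tool frame: the origin (TCP) lies between the finger pads; the fingertips stand r.tips_ahead ahead of it and the grasp point (between the pads) lies 11 mm behind it (r.tips_ahead is the distance from the TCP to the fingertips, in m); z points along the fingers, y is the direction in which the jaws open and shut (so a half turn about z gives the same grasp; the last joint's range is limited). The gripper opens to 87 mm and grips with 3 to 60 N. Pads are 19 mm wide; open, the fingers measure 117 mm over their backs; the gripper's body (75 mm by 190 mm) begins 51 mm behind the grasp point.
Start: joints at [-74.685, 30.224, 82.088, -0, 67.689, -10.227], TCP at [0.27, -0.564, 0.201] pointing down, gripper open.
Joint ranges: [-176.69, 176.69], [-43.24, 126.21], [12.49, 139.97], [-82, 262], [0, 151.66], [-163.58, 163.58]. Speed limits (degrees/s): [159.86, 159.86, 180, 180, 180, 180].

## Interface

Orientations are given as a 3x3 rotation matrix whose columns are the frame's x, y, z axes.
In Python, from bench import r, vision, order gives the robot as it stands. The module is installed in compiled form; this text tells all that it offers.
- The arm moves only by the tool arm_command, never from a script. Its argument "series" is a list of rows, each a list of 4 numbers: the shift along the tool's x, y, z in m, then the turn about the tool's z in degrees. In form: [[x, y, z, yaw], ...]. A call has 1 to 5 rows; each row shifts and turns the commanded pose from where the row before left it, along the tool's axes as they then stand; what a row does not reach is not made up. A row lasts 1/12 s, in which the tool goes at most 41.7 mm and 7.16 degrees, less where a joint would pass 70% of its speed; a pose out of reach is approached as far as the arm can. A call is refused whole if a number of a shift passes 0.0417 or a number of a turn 7.16, either way. A call with a gripper value outside its range is refused whole. "gripper" is the gripper command: -1 is shut, 1 is fully open, values between are in proportion, set as the call begins (left out, the last holds). The fingers move at their own pace and stop on an object; "grip_force" is the grip in N (left out, the last holds). Time passes only in rows, so rows that do not move let the fingers close. It gives the time, the measured TCP pose, the force and the opening at its end, in the units of the state.
- r.observe(): the state, without advancing time (a new reading comes with each control period).
- vision.capture(name): name is "scene" or "top" or "wrist"; returns (picture, depth): 384x512x3 uint8, red, green, blue; 384x512 float32, m along the optical axis (not along the pixel's ray), 0 where there is no reading.
- vision.camera_model(name): a dict with "fx", "fy", "cx", "cy" (pixels), "dist_coeffs" ([k1, k2, p1, p2, k3] as OpenCV has them; the pictures are not rectified), "position" and "orientation" of the camera in the world. Camera axes: x right, y down, z forward; pixel columns grow to the right and rows downward; lengths in m; the calibration is good to about 2 mm. A picture is of the moment at which its call begins: read the wrist's pose just before it. camera_model takes no time and is no camera call; for the wrist camera it gives the pose at the moment of the call.
- order.sign_off(): hands the job in, once; it reports no verdict.
The state is a dict: "t": time; "qpos": joint angles; "qvel": joint speeds; "tau": joint torques, N m; "eef_pos": TCP position; "tcp_rot": TCP orientation; "ft_force": force on the tool from outside, world axes, zero at the start; "wrist_torque": the same for the moment, N m; "grip_width": finger opening in m.
Only numpy, scipy, OpenCV 4.12 (cv2) and the standard library are available. Lean on these libraries where they do the work, as an engineer would, in place of code of your own. Each camera call takes 0.05 s, during which the arm holds its last target. There are 200 camera calls.

## Task

Hang the large steel caddy by its two hooks on the brass rail and let go of it. Then hang the small caddy by its two hooks from the foot bar underneath the large one, so that both hang still and upright in a chain clear of the counter. Leave the jar, the tin and the bowl standing where they are.

Things in the scene. Friction and masses are not known exactly. Their poses are not given: they have to be found in the camera images.
- rail_bar (a point): Middle of the fixed brass rail: level round bar, 10 mm diameter, centre line 310 mm above the counter, between two dark wooden posts (16 mm diameter) 140 mm either side of this point (feet 60 mm diameter, 12 mm high). Axes: y along the bar, x level and square to it, away from the robot, z up.
- large: Large caddy, about 0.22 kg, standing on the counter at the start; origin at the centre of its underside; x runs from its wooden handle (at -x) to its back, y across, z up. Steel basket 60 (x) x 110 (y) x 34 mm, its floor's underside 66 mm and its rim 100 mm above the origin; two hooks above, a foot bar below.
- large_handle (a point): Grasp place of the large caddy: centre of its wooden handle's outer part, (-58, 0, 88) mm from large's origin, same axes. The handle is a 12 mm wide (y), 16 mm high bar that sticks out from the basket's front wall from x = -30 to -74, in line with -x.
- large_hooks (a point): Where a 10 mm bar's centre lies when it carries the large caddy's two hooks: midway between them, (0, 0, 152) mm from its origin, same axes. Hooks: 6 mm wire at y = +-55, rising at x = -14, over an inverted-V top (wire centre 10 mm above this point), down to free tips at x = +18 that end 16 mm below this point. A bar enters from behind (+x), under the tips.
- large_bar (a point): Middle of the large caddy's foot bar, (0, 0, 5) mm from its origin, same axes: round bar of 10 mm diameter along y between two uprights (8 mm thick, at y = +-50, leaving 92 mm free between them) that join the basket's floor. The open loop between bar and floor is 56 mm high. Under the uprights run 10 mm round runners along x from -41 to +41 mm.
- small: Small caddy, about 0.13 kg, standing on the counter at the start; origin at the centre of its underside; axes as for the large one (handle at -x). Steel basket 50 (x) x 64 (y) x 34 mm, rim 42 mm above the origin, on two 8 mm runners. Two hooks of the same shape as the large one's at y = +-32 (70 mm overall), wire centre at the top 104 mm up.
- small_handle (a point): Grasp place of the small caddy: on its wooden handle, (-75, 0, 32) mm from small's origin, same axes. The handle is 12 mm wide (y), 16 mm high, from x = -25 to -91.
- small_hooks (a point): Point midway between the small caddy's two hooks where the centre of a 10 mm bar lies when the hooks rest on it, (0, 0, 94) mm from small's origin, same axes.
- jar: Bystander to leave alone: amber glass jar with a steel lid, 72 diameter, 110 tall (mm); origin at the centre of its underside.
- tin: Bystander to leave alone: red tin, 74 diameter, 85 tall (mm); origin at the centre of its underside.
- bowl: Bystander to leave alone: copper bowl, 110 diameter, 50 tall (mm); origin at the centre of its underside.

How it is judged:
By the outcome, as a careful person would: the job done as asked, in the order asked, and still so for the second after the job is handed in, with the robot touching nothing.
It also fails if it takes over 72 s, if anything falls off the work surface, if the arm or the gripper's body presses on something with over 40 N, if the wrist force passes 120 N, or if a joint passes its speed limit or range.

## Working session

There is one attempt and no reset: what is moved stays moved. The work goes in short steps, Python scripts to look and compute and a tool call to move; the robot and the scene stay as the last step left them, time stands still between calls to the robot, and variables do not carry over. Pictures are saved under pics/ and viewed, about 8 in all and at most 12, crops included, and the job is handed in when it is done.

Besides the shell and the picture viewer there is one more tool, called after "Request:" by a JSON object that holds its "api" and its "payload", one argument or row to a line. arm_command: Moves the arm, as the interface text tells. Its arguments: {"type":"object","properties":{"series":{"type":"array","items":{"type":"array","items":{"type":"number"}}},"gripper":{"type":"number"},"grip_force":{"type":"number"}},"required":["series"]}

```bash
mkdir -p pics; cat > h.py <<'E'
import numpy as np, cv2
from bench import r, vision, order
def cap(n,name):
    m=vision.camera_model(n); p,d=vision.capture(n)
    cv2.imwrite(f'pics/{name}.png',p[:,:,::-1]); np.savez(f'pics/{name}.npz',p=p,d=d,**{k:np.array(v) for k,v in m.items()})
    return p,d,m
def world(m,uv,z):
    uv=np.array(uv,float).reshape(-1,1,2)
    K=np.array([[m['fx'],0,m['cx']],[0,m['fy'],m['cy']],[0,0,1]])
    n=cv2.undistortPoints(uv,K,np.array(m['dist_coeffs'])).reshape(-1,2)
    P=np.c_[n,np.ones(len(n))]*np.array(z).reshape(-1,1)
    return P@np.array(m['orientation']).T+np.array(m['position'])
def cloud(m,d):
    v,u=np.nonzero(d>0); return world(m,np.c_[u,v],d[v,u]),u,v
def onplane(m,uv,h):
    a=world(m,uv,np.ones(len(uv))); c=np.array(m['position']); k=(h-c[2])/(a[:,2]-c[2]); return c+(a-c)*k[:,None]
E
python3 - <<'E'
from h import *
s=r.observe(); print(s['t'],s['eef_pos'],s['tcp_rot'],s['grip_width'],r.tips_ahead)
a=cap('scene','s0');b=cap('top','t0')
for x in(a,b): print(x[2])
cv2.imwrite('pics/both.png',cv2.resize(np.hstack([a[0],b[0]])[:,:,::-1],(800,300)))
E
```

```text
0.0 [ 0.26929293 -0.56311767  0.20035965] [[ 9.02279518e-01  4.31151144e-01 -6.02400960e-04]
 [ 4.31151399e-01 -9.02277060e-01  2.13963277e-03]
 [ 3.78972550e-04 -2.19027284e-03 -9.99997530e-01]] 0.08703742713100764 0.008
{'fx': 401.98410460762636, 'fy': 401.98410460762636, 'cx': 262.93933941542673, 'cy': 190.95702846765442, 'dist_coeffs': array([-0.04305162,  0.        ,  0.        ,  0.        ,  0.        ]), 'position': array([ 1.25997487, -0.10531878,  1.23717823]), 'orientation': array([[ 0.16697149,  0.83059826, -0.53125046],
       [ 0.98589   , -0.14714955,  0.07979921],
       [-0.01189218, -0.53707871, -0.8434483 ]])}
{'fx': 360.05069473242054, 'fy': 360.05069473242054, 'cx': 255.66864508371307, 'cy': 192.99342254653473, 'dist_coeffs': array([0.02780306, 0.        , 0.        , 0.        , 0.        ]), 'position': array([ 0.56459926, -0.01481961,  1.12225338]), 'orientation': array([[ 0.00426152, -0.99826245,  0.05877012],
       [-0.99927526, -0.00202804,  0.03801095],
       [-0.03782572, -0.05888951, -0.99754761]])}
```

View pics/s0.png

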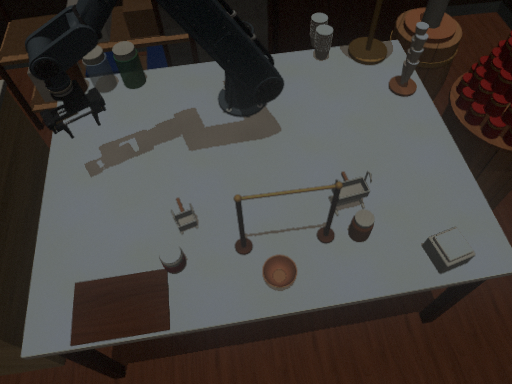

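View pics/t0.png

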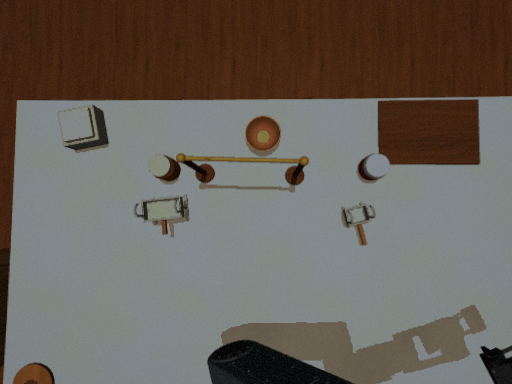

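The top view shows the rail running from (181,158) to (304,161). The large caddy is near (162,210) with its handle at (165,228). The small caddy is near (358,215) with its handle at (363,235). Both handles point at the robot. The tool can't tilt, so if both handles stayed on the robot side, the large handle would block the gripper when I hang the small caddy. I plan to hang the large one with its handle on the far side.

```bash
python3 - <<'E'
from h import *
def crop(f,x0,y0,w,h):
    p=cv2.imread(f'pics/{f}.png')[y0:y0+h,x0:x0+w]; return cv2.resize(p,(400,300),interpolation=cv2.INTER_CUBIC)
A=np.vstack([np.hstack([crop('t0',130,185,80,60),crop('t0',325,190,80,60)]),np.hstack([crop('s0',310,160,80,60),crop('s0',150,190,80,60)])])
cv2.imwrite('pics/c0.png',np.clip(A*1.6,0,255).astype('uint8'))
C=[]
for f in('s0','t0'):
    z=dict(np.load(f'pics/{f}.npz')); c,u,v=cloud(z,z['d']); 
    k=(c[:,2]>.29)&(c[:,2]<.34)&(c[:,0]>.5)&(c[:,0]<.8)&(abs(c[:,1])<.3)
    if f=='s0': print('gripper hi pts'); g=c[(abs(c[:,0]-.27)<.15)&(abs(c[:,1]+.56)<.15)&(c[:,2]>.1)]; print(np.percentile(g[:,2],[0,50,100]),len(g))
    q=c[k]; print(f,'rail',len(q),np.polyfit(q[:,1],q[:,0],1),q[:,1].min(),q[:,1].max(),np.median(q[:,2]))
    p=z['p'].astype(int)
    for nm,(x,y) in dict(large=(.5,.25),small=(.5,-.3)).items():
        b=(abs(c[:,0]-x)<.12)&(abs(c[:,1]-y)<.12)&(c[:,2]>.012)&(c[:,2]<.2)
        wood=(p[v,u,0]>1.6*p[v,u,2])&b
        # box of rim level
        h=(.1 if nm=='large' else .042); t=b&(abs(c[:,2]-h)<.008)
        print(f,nm,b.sum(),'rim',t.sum(),c[t].min(0).round(3) if t.any() else 0,c[t].max(0).round(3) if t.any() else 0)
        w=c[wood]; 
        if len(w): print(' wood',len(w),np.median(w,0).round(3),w.min(0).round(3),w.max(0).round(3))
E
```

```text
gripper hi pts
[0.21871941 0.54102666 0.65191766] 5471
s0 rail 476 [0.02524275 0.69088231] -0.10123823198503255 0.19889801737871463 0.31379937512520567
s0 large 697 rim 196 [0.509 0.236 0.092] [0.617 0.354 0.107]
 wood 16 [0.529 0.288 0.095] [0.512 0.284 0.09 ] [0.544 0.293 0.103]
s0 small 365 rim 160 [ 0.479 -0.304  0.034] [ 0.598 -0.234  0.05 ]
 wood 27 [ 0.512 -0.285  0.039] [ 0.485 -0.294  0.036] [ 0.536 -0.279  0.044]
t0 rail 652 [0.0257397  0.68853631] -0.10150481407735333 0.1975864450808712 0.31446495117173395
t0 large 1044 rim 274 [0.507 0.236 0.093] [0.616 0.353 0.107]
 wood 68 [0.53  0.287 0.095] [0.51  0.237 0.076] [0.561 0.296 0.1  ]
t0 small 431 rim 232 [ 0.475 -0.311  0.034] [ 0.596 -0.235  0.05 ]
 wood 84 [ 0.508 -0.287  0.04 ] [ 0.478 -0.299  0.034] [ 0.537 -0.274  0.045]
```

View pics/c0.png

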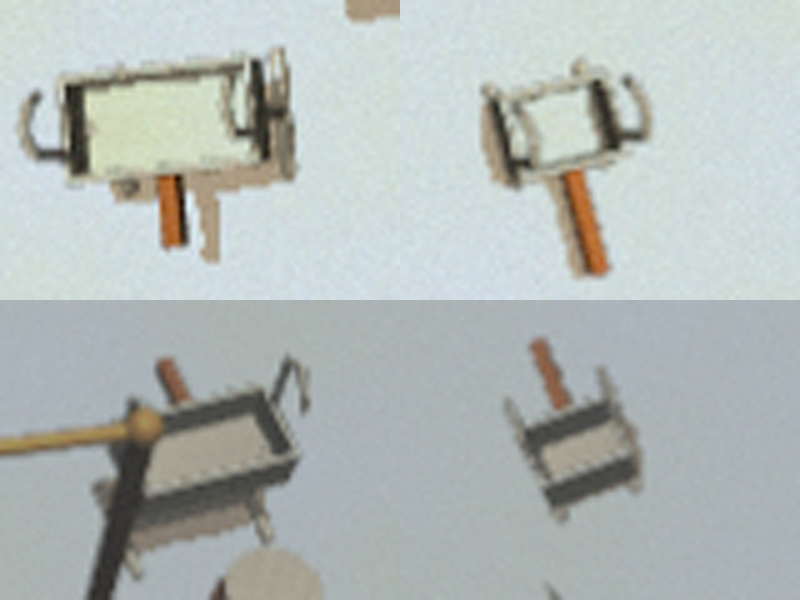

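```bash
cat >> h.py <<'E'
def yaw(): R=r.observe()['tcp_rot']; return np.degrees(np.arctan2(R[1][0],R[0][0]))
def plan(way,step=.04,turn=7):
    """way: list of (x,y,z,worldyaw); prints rows"""
    s=r.observe(); p=np.array(s['eef_pos']); a=yaw(); rows=[]
    print('t',s['t'],p.round(4),'yaw',round(a,2),'w',round(s['grip_width'],4),'F',np.round(s['ft_force'],1))
    for x,y,z,b in way:
        q=np.array([x,y,z]); n=max(1,int(np.ceil(max(np.abs(q-p).max()/step*1.2,abs(b-a)/turn))))
        for i in range(n):
            c=np.radians(a+(b-a)*i/n); d=(q-p)/n
            rows.append([round(float(v),4) for v in (d[0]*np.cos(c)+d[1]*np.sin(c), d[0]*np.sin(c)-d[1]*np.cos(c), -d[2])]+[round(-(b-a)/n,2)])
        p,a=q,b
    for i in range(0,len(rows),5): print(str(rows[i:i+5]).replace(' ',''))
E
python3 - <<'E'
from h import *
m=vision.camera_model('wrist'); s=r.observe()
print('cam in tool',(np.array(s['tcp_rot']).T@(m['position']-s['eef_pos'])).round(3), (np.array(s['tcp_rot']).T@m['orientation']).round(2), m['fx'])
plan([(.42,-.30,.32,90),(.47,.285,.33,186)])
E
```

```text
cam in tool [ 0.079  0.    -0.182] [[ 0.   -0.96 -0.29]
 [ 1.    0.    0.  ]
 [-0.   -0.29  0.96]] 301.80776943126284
t 0.1 [ 0.2693 -0.5632  0.2005] yaw 25.54 w 0.0867 F [ 0.5  0.4 -0.4]
[[0.0249,-0.0173,-0.012,np.float64(-6.45)],[0.0267,-0.0143,-0.012,np.float64(-6.45)],[0.0282,-0.0113,-0.012,np.float64(-6.45)],[0.0293,-0.008,-0.012,np.float64(-6.45)],[0.03,-0.0047,-0.012,np.float64(-6.45)]]
[[0.0303,-0.0013,-0.012,np.float64(-6.45)],[0.0303,0.0021,-0.012,np.float64(-6.45)],[0.0298,0.0055,-0.012,np.float64(-6.45)],[0.029,0.0088,-0.012,np.float64(-6.45)],[0.0278,0.012,-0.012,np.float64(-6.45)]]
[[0.0325,0.0028,-0.0006,-5.33],[0.0321,0.0058,-0.0006,-5.33],[0.0314,0.0087,-0.0006,-5.33],[0.0305,0.0116,-0.0006,-5.33],[0.0293,0.0144,-0.0006,-5.33]]
[[0.0278,0.0171,-0.0006,-5.33],[0.0261,0.0196,-0.0006,-5.33],[0.0242,0.0219,-0.0006,-5.33],[0.022,0.0241,-0.0006,-5.33],[0.0197,0.026,-0.0006,-5.33]]
[[0.0172,0.0277,-0.0006,-5.33],[0.0145,0.0292,-0.0006,-5.33],[0.0118,0.0304,-0.0006,-5.33],[0.0089,0.0314,-0.0006,-5.33],[0.0059,0.0321,-0.0006,-5.33]]
[[0.0029,0.0325,-0.0006,-5.33],[-0.0001,0.0326,-0.0006,-5.33],[-0.0032,0.0325,-0.0006,-5.33]]
```

```bash
sed -i 's/round(-(b-a)\/n,2)/float(round(-(b-a)\/n,2))/' h.py; python3 - <<'E'
from h import *
plan([(.42,-.30,.32,20),(.48,.285,.33,6)])
E
```

```text
t 0.1 [ 0.2693 -0.5632  0.2005] yaw 25.54 w 0.0867 F [ 0.5  0.4 -0.4]
[[0.0312,-0.0216,-0.0149,0.69],[0.0309,-0.0219,-0.0149,0.69],[0.0306,-0.0223,-0.0149,0.69],[0.0304,-0.0227,-0.0149,0.69],[0.0301,-0.0231,-0.0149,0.69]]
[[0.0298,-0.0234,-0.0149,0.69],[0.0295,-0.0238,-0.0149,0.69],[0.0292,-0.0241,-0.0149,0.69],[0.0142,-0.0294,-0.0006,0.78],[0.0138,-0.0296,-0.0006,0.78]]
[[0.0134,-0.0298,-0.0006,0.78],[0.013,-0.03,-0.0006,0.78],[0.0126,-0.0301,-0.0006,0.78],[0.0122,-0.0303,-0.0006,0.78],[0.0118,-0.0305,-0.0006,0.78]]
[[0.0114,-0.0306,-0.0006,0.78],[0.011,-0.0308,-0.0006,0.78],[0.0106,-0.0309,-0.0006,0.78],[0.0101,-0.0311,-0.0006,0.78],[0.0097,-0.0312,-0.0006,0.78]]
[[0.0093,-0.0313,-0.0006,0.78],[0.0089,-0.0314,-0.0006,0.78],[0.0084,-0.0316,-0.0006,0.78],[0.008,-0.0317,-0.0006,0.78],[0.0076,-0.0318,-0.0006,0.78]]
[[0.0071,-0.0319,-0.0006,0.78]]
```

Request:
{"api": "arm_command", "payload": {
  "series": [
    [0.031,-0.022,-0.015,0.7],
    [0.031,-0.022,-0.015,0.7],
    [0.031,-0.022,-0.015,0.7],
    [0.03,-0.023,-0.015,0.7],
    [0.03,-0.023,-0.015,0.7]
  ],
  "gripper": 1
}}

```text
t: 0.52
eef_pos: [0.3635, -0.3971, 0.2764]
tcp_rot: [[0.927, 0.374, -0.001], [0.374, -0.927, 0.001], [-0.0, -0.002, -1.0]]
ft_force: [1.6, -0.4, 0.7]
grip_width: 0.0872
```

Request:
{"api": "arm_command", "payload": {
  "series": [
    [0.03,-0.023,-0.015,0.7],
    [0.03,-0.024,-0.015,0.7],
    [0.029,-0.024,-0.015,0.7],
    [0.014,-0.029,0,0.8],
    [0.014,-0.03,0,0.8]
  ]
}}

```text
t: 0.93
eef_pos: [0.428, -0.2342, 0.3221]
tcp_rot: [[0.949, 0.315, 0.002], [0.315, -0.949, -0.001], [0.001, 0.002, -1.0]]
ft_force: [0.3, 0.4, 0.2]
grip_width: 0.0864
```

Request:
{"api": "arm_command", "payload": {
  "series": [
    [0.013,-0.03,0,0.8],
    [0.013,-0.03,0,0.8],
    [0.013,-0.03,0,0.8],
    [0.012,-0.03,0,0.8],
    [0.012,-0.03,0,0.8]
  ]
}}

```text
t: 1.35
eef_pos: [0.4436, -0.072, 0.3211]
tcp_rot: [[0.969, 0.247, -0.001], [0.247, -0.969, 0.0], [-0.001, -0.001, -1.0]]
ft_force: [0.2, -0.2, 0.5]
grip_width: 0.0868
```

Request:
{"api": "arm_command", "payload": {
  "series": [
    [0.011,-0.031,0,0.8],
    [0.011,-0.031,0,0.8],
    [0.011,-0.031,0,0.8],
    [0.01,-0.031,0,0.8],
    [0.01,-0.031,0,0.8]
  ]
}}

```text
t: 1.77
eef_pos: [0.461, 0.0908, 0.3211]
tcp_rot: [[0.984, 0.179, -0.001], [0.179, -0.984, -0.0], [-0.001, -0.0, -1.0]]
ft_force: [0.4, -0.9, 0.3]
grip_width: 0.0867
```

Request:
{"api": "arm_command", "payload": {
  "series": [
    [0.009,-0.031,0,0.8],
    [0.009,-0.031,0,0.8],
    [0.008,-0.032,0,0.8],
    [0.008,-0.032,0,0.8],
    [0.007,-0.032,0,0.8]
  ]
}}

```text
t: 2.18
eef_pos: [0.4777, 0.2532, 0.3209]
tcp_rot: [[0.994, 0.11, -0.001], [0.11, -0.994, -0.0], [-0.001, 0.0, -1.0]]
ft_force: [1.1, -0.7, 0.2]
grip_width: 0.0871
```

Request:
{"api": "arm_command", "payload": {
  "series": [
    [0.007,-0.032,0,0.8],
    [0,0,0,0]
  ]
}}

```text
t: 2.35
eef_pos: [0.4815, 0.2893, 0.3207]
tcp_rot: [[0.995, 0.101, -0.0], [0.101, -0.995, 0.003], [0.0, -0.003, -1.0]]
ft_force: [-0.4, -0.0, 0.2]
grip_width: 0.0869
```

```bash
python3 - <<'E'
from h import *
plan([(.42,.29,.33,6)])
p,d,m=cap('wrist','w1')
cv2.imwrite('pics/w1b.png',cv2.convertScaleAbs(cv2.resize(p[:,:,::-1],(768,576),interpolation=cv2.INTER_CUBIC),alpha=1.4))
E
```

```text
t 2.35 [0.4815 0.2893 0.3207] yaw 5.81 w 0.0869 F [-0.4 -0.   0.2]
[[-0.0305,-0.0035,-0.0047,-0.1],[-0.0305,-0.0035,-0.0047,-0.1]]
```

View pics/w1b.png

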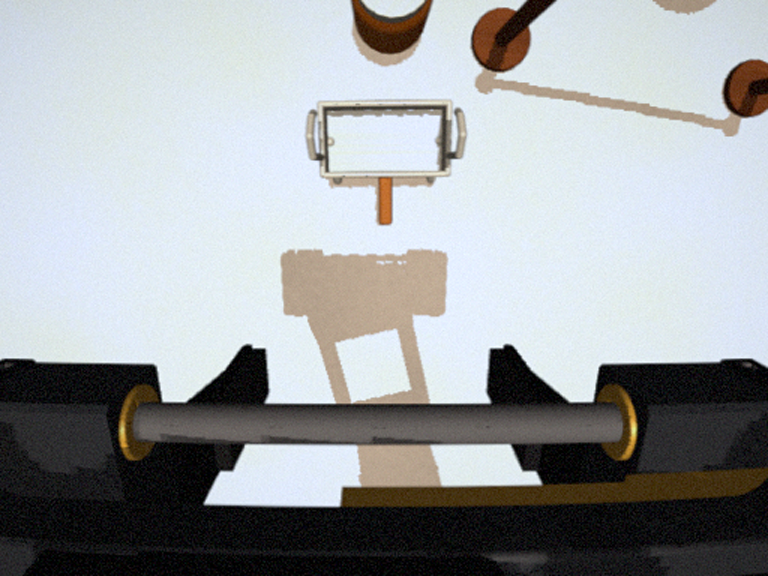

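The wrist view shows the large caddy square to the tool. Its rim corners are near (320,102), (452,101), (451,176) and (321,177), and the handle end is at (385,224).

```bash
python3 - <<'E'
from h import *
z=dict(np.load('pics/w1.npz'))
f=2/3
c=onplane(z,np.array([[319,101],[452,101],[451,177],[321,177]])*f,.1)
h=onplane(z,np.array([[385.5,178],[385.5,224]])*f,.096)
print(c.round(4),'centre',c.mean(0).round(4),h.round(4))
for a,b in((1,0),(2,3)): e=c[b]-c[a]; print(np.degrees(np.arctan2(-e[0],e[1])),np.linalg.norm(e))
for a,b in((3,0),(2,1)): e=c[b]-c[a]; print(np.degrees(np.arctan2(e[1],e[0])),np.linalg.norm(e))
# cloud-based
q,u,v=cloud(z,z['d']); k=(abs(q[:,2]-.1)<.004)&(abs(q[:,0]-.59)<.08)&(abs(q[:,1]-.295)<.09)
print(cv2.minAreaRect(q[k][:,:2].astype('float32')*1000))
th=np.radians(5.8); R=np.array([[np.cos(th),-np.sin(th)],[np.sin(th),np.cos(th)]])
o=c.mean(0)[:2]; print('grasp -62',o+R@[-.062,0])
E
```

```text
[[0.6043 0.3509 0.1   ]
 [0.6157 0.2406 0.1   ]
 [0.554  0.2328 0.1   ]
 [0.5425 0.3448 0.1   ]] centre [0.5791 0.2923 0.1   ] [[0.5471 0.289  0.096 ]
 [0.5071 0.2848 0.096 ]]
5.87345533952536 0.11089190557668531
5.874218006605948 0.11258111727894368
5.69673846035281 0.062126256487189974
7.254382292364864 0.062142510616574366
((562.7327270507812, 291.8585205078125), (97.76593780517578, 113.86139678955078), 6.751266956329346)
grasp -62 [0.51745999 0.28601198]
```

```bash
python3 - <<'E'
from h import *
plan([(.518,.286,.2,6.1),(.518,.286,.087,6.1)])
E
```

```text
t 2.4 [0.4811 0.2865 0.3205] yaw 5.79 w 0.0871 F [-0.  -0.5 -0.5]
[[0.0092,0.0011,0.0301,-0.08],[0.0092,0.0011,0.0301,-0.08],[0.0092,0.0011,0.0301,-0.08],[0.0092,0.0011,0.0301,-0.08],[0.0,0.0,0.0283,-0.0]]
[[0.0,0.0,0.0283,-0.0],[0.0,0.0,0.0283,-0.0],[0.0,0.0,0.0283,-0.0]]
```

Request:
{"api": "arm_command", "payload": {
  "series": [
    [0.009,0.001,0.03,0],
    [0.009,0.001,0.03,0],
    [0.009,0.001,0.03,0],
    [0.009,0.001,0.03,0],
    [0,0,0.028,0]
  ]
}}

```text
t: 2.82
eef_pos: [0.5193, 0.282, 0.1718]
tcp_rot: [[0.995, 0.095, 0.001], [0.095, -0.995, -0.001], [0.001, 0.001, -1.0]]
ft_force: [-0.1, 1.4, -0.3]
grip_width: 0.0866
```

Request:
{"api": "arm_command", "payload": {
  "series": [
    [0,0,0.028,0],
    [0,0,0.028,0],
    [0,0,0.024,0],
    [0,0,0,0],
    [0,0,0,0]
  ]
}}

```text
t: 3.23
eef_pos: [0.5167, 0.2822, 0.0923]
tcp_rot: [[0.995, 0.096, -0.004], [0.096, -0.995, -0.002], [-0.004, 0.001, -1.0]]
ft_force: [0.9, -0.6, 0.4]
grip_width: 0.0871
```

Request:
{"api": "arm_command", "payload": {
  "series": [
    [0.001,-0.004,0.005,-0.3],
    [0,0,0,0],
    [0,0,0,0]
  ]
}}

```text
t: 3.48
eef_pos: [0.5195, 0.2881, 0.0899]
tcp_rot: [[0.995, 0.102, 0.003], [0.102, -0.995, 0.001], [0.003, -0.001, -1.0]]
ft_force: [0.5, -0.3, 0.5]
grip_width: 0.0868
```

Request:
{"api": "arm_command", "payload": {
  "series": [
    [0,0,0,0],
    [0,0,0,0],
    [0,0,0,0],
    [0,0,0,0],
    [0,0,0,0]
  ],
  "gripper": -1,
  "grip_force": 45
}}

```text
t: 3.9
eef_pos: [0.5185, 0.2877, 0.0886]
tcp_rot: [[0.995, 0.102, 0.0], [0.102, -0.995, 0.0], [0.0, -0.0, -1.0]]
ft_force: [-0.9, -0.4, -0.6]
grip_width: 0.0616
```

Request:
{"api": "arm_command", "payload": {
  "series": [
    [0,0,0,0],
    [0,0,0,0],
    [0,0,0,0],
    [0,0,0,0],
    [0,0,0,0]
  ]
}}

```text
t: 4.32
eef_pos: [0.5184, 0.2877, 0.0883]
tcp_rot: [[0.995, 0.102, -0.0], [0.102, -0.995, -0.0], [-0.0, 0.0, -1.0]]
ft_force: [-0.3, -1.0, 0.3]
grip_width: 0.0284
```

Request:
{"api": "arm_command", "payload": {
  "series": [
    [0,0,0,0],
    [0,0,0,0],
    [0,0,0,0],
    [0,0,0,0],
    [0,0,0,0]
  ]
}}

```text
t: 4.73
eef_pos: [0.5184, 0.2877, 0.0884]
tcp_rot: [[0.995, 0.102, -0.0], [0.102, -0.995, -0.0], [-0.0, 0.0, -1.0]]
ft_force: [0.4, -0.6, 0.1]
grip_width: 0.0016
```

Request:
{"api": "arm_command", "payload": {
  "series": [
    [0,0,-0.01,0],
    [0,0,-0.02,0],
    [0,0,-0.03,0],
    [0,0,-0.03,0],
    [0,0,-0.03,0]
  ]
}}

```text
t: 5.15
eef_pos: [0.5181, 0.2876, 0.2102]
tcp_rot: [[0.995, 0.102, -0.0], [0.102, -0.995, -0.0], [-0.0, 0.0, -1.0]]
ft_force: [0.5, 0.5, -0.4]
grip_width: 0.0005
```

```bash
python3 - <<'E'
from h import *
yaw_r=-1.46; 
plan([(.50,.27,.34,6),(.50,.10,.45,60),(.56,.048,.465,178.5),(.80,.042,.465,178.5)])
E
```

```text
t 5.15 [0.5181 0.2876 0.2102] yaw 5.84 w 0.0005 F [ 0.5  0.5 -0.4]
[[-0.005,0.0039,-0.0325,-0.04],[-0.005,0.0039,-0.0325,-0.04],[-0.005,0.0039,-0.0325,-0.04],[-0.005,0.0039,-0.0325,-0.04],[-0.0022,0.0211,-0.0137,-6.75]]
[[-0.0047,0.0207,-0.0137,-6.75],[-0.0071,0.02,-0.0137,-6.75],[-0.0094,0.0191,-0.0137,-6.75],[-0.0116,0.0178,-0.0137,-6.75],[-0.0136,0.0163,-0.0137,-6.75]]
[[-0.0154,0.0146,-0.0137,-6.75],[-0.017,0.0127,-0.0137,-6.75],[-0.0009,0.0046,-0.0009,-6.97],[-0.0014,0.0044,-0.0009,-6.97],[-0.002,0.0042,-0.0009,-6.97]]
[[-0.0025,0.004,-0.0009,-6.97],[-0.0029,0.0036,-0.0009,-6.97],[-0.0033,0.0033,-0.0009,-6.97],[-0.0037,0.0028,-0.0009,-6.97],[-0.004,0.0024,-0.0009,-6.97]]
[[-0.0043,0.0018,-0.0009,-6.97],[-0.0045,0.0013,-0.0009,-6.97],[-0.0046,0.0008,-0.0009,-6.97],[-0.0047,0.0002,-0.0009,-6.97],[-0.0047,-0.0004,-0.0009,-6.97]]
[[-0.0046,-0.0009,-0.0009,-6.97],[-0.0044,-0.0015,-0.0009,-6.97],[-0.0042,-0.002,-0.0009,-6.97],[-0.0039,-0.0025,-0.0009,-6.97],[-0.03,0.0,-0.0,-0.0]]
[[-0.03,0.0,-0.0,-0.0],[-0.03,0.0,-0.0,-0.0],[-0.03,0.0,-0.0,-0.0],[-0.03,0.0,-0.0,-0.0],[-0.03,0.0,-0.0,-0.0]]
[[-0.03,0.0,-0.0,-0.0],[-0.03,0.0,-0.0,-0.0]]
```

The gripper closed on nothing, so I'll look.

```bash
python3 - <<'E'
from h import *
p,d,m=cap('wrist','w2')
cv2.imwrite('pics/w2b.png',cv2.convertScaleAbs(cv2.resize(p[:,:,::-1],(768,576),interpolation=cv2.INTER_CUBIC),alpha=1.4))
m2=vision.camera_model('wrist'); s=r.observe()
print(s['t'],np.linalg.norm(m['position']-m2['position']), (np.array(s['tcp_rot']).T@(m['position']-s['eef_pos'])).round(4))
E
```

```text
5.2 0.008091861907042742 [ 0.077   0.0007 -0.1743]
```

View pics/w2b.png

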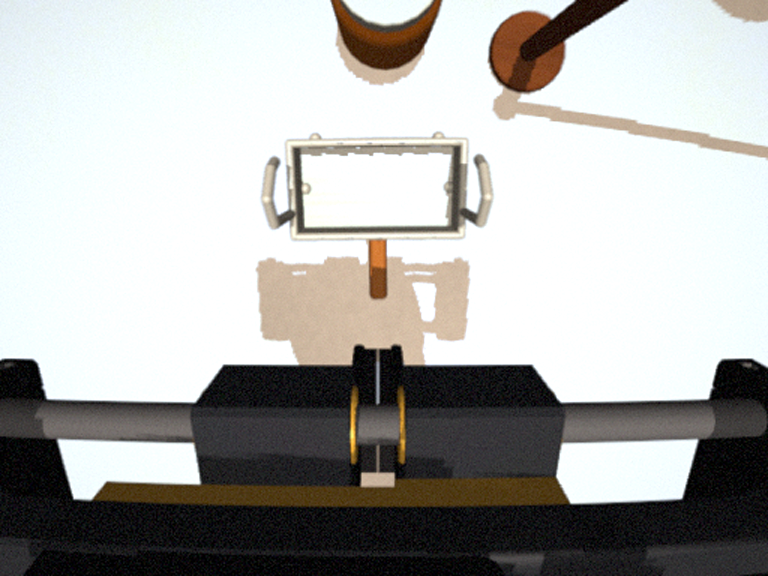

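```bash
python3 - <<'E'
from h import *
s=r.observe(); print(s['eef_pos'],yaw())
p,d,m=cap('wrist','w3'); s2=r.observe(); m2=vision.camera_model('wrist'); print(s2['eef_pos'],m['position'],m2['position'])
K=np.array([[m['fx'],0,m['cx']],[0,m['fy'],m['cy']],[0,0,1]]); R=np.array(m['orientation'])
def proj(P): return cv2.projectPoints(np.array([P],float),cv2.Rodrigues(R.T)[0],-R.T@m['position'],K,np.array(m['dist_coeffs']))[0].ravel()
e=np.array(s['eef_pos']); T=np.array(s['tcp_rot'])
for dz in(0,.008,.06,.12): print(dz,proj(e+T[:,2]*dz)*1.5)
# tip by image? wood end in current picture
hsv=cv2.cvtColor(p,cv2.COLOR_RGB2HSV); k=(hsv[...,1]>120)&(hsv[...,0]<20)&(p[...,0]>90); k[:150]=0;k[225:]=0;k[:,:230]=0;k[:,275:]=0
v,u=np.nonzero(k); print('wood px',u.min(),u.max(),v.min(),v.max(), (np.array([u.min(),u.max(),v.min(),v.max()])*1.5))
print('depth',np.median(d[v,u]), 'ends',onplane(m,[[np.median(u),v.min()],[np.median(u),v.max()]],.096))
q=world(m,np.c_[u,v],d[v,u]); print(np.median(q,0),q.min(0),q.max(0))
print('tip depth',d[225:245,248:258].mean(1).round(3))
E
```

```text
[0.52223394 0.28917013 0.21704593] 5.859394653761826
[0.52229471 0.28913672 0.21493076] [0.59859665 0.29642587 0.40012811] [0.59863014 0.29637092 0.3980103 ]
0 [376.68405648 350.16859662]
0.008 [376.69134948 343.10060712]
0.06 [376.72831756 307.46945492]
0.12 [376.75655957 280.46487176]
wood px 248 258 164 199 [372.  387.  246.  298.5]
depth 0.3109336 ends [[0.54745422 0.29125588 0.096     ]
 [0.51059968 0.28743956 0.096     ]]
[0.53687871 0.28922095 0.09453493] [0.51044494 0.28338746 0.09229331] [0.54782112 0.29528868 0.09661295]
tip depth [0.429 0.429 0.43  0.43  0.387 0.431 0.431 0.174 0.173 0.172 0.171 0.17
 0.168 0.167 0.165 0.164 0.163 0.161 0.16  0.159]
```

The tips explain the miss. The wrist depth puts them about 22 mm behind the reported TCP instead of 8 mm ahead, and the scene cloud at the start agrees: lowest gripper point 0.219 with the TCP at 0.200. I'll go 30 mm lower and try again.

Request:
{"api": "arm_command", "payload": {
  "series": [
    [-0.001,0,0,0],
    [0,0,0,0],
    [0,0,0,0],
    [0,0,0,0],
    [0,0,0,0]
  ],
  "gripper": 0.1
}}

```text
t: 5.67
eef_pos: [0.5167, 0.2873, 0.2071]
tcp_rot: [[0.995, 0.102, -0.002], [0.102, -0.995, -0.001], [-0.002, 0.001, -1.0]]
ft_force: [0.1, 0.6, 0.3]
grip_width: 0.0259
```

Request:
{"api": "arm_command", "payload": {
  "series": [
    [0,0,0.03,0],
    [0,0,0.03,0],
    [0,0,0.03,0],
    [0,0,0.03,0],
    [0,0,0.02,0]
  ]
}}

```text
t: 6.08
eef_pos: [0.5156, 0.2869, 0.065]
tcp_rot: [[0.995, 0.102, -0.005], [0.102, -0.995, -0.002], [-0.005, 0.001, -1.0]]
ft_force: [0.2, -0.4, 0.6]
grip_width: 0.0474
```

Request:
{"api": "arm_command", "payload": {
  "series": [
    [0,0,0.01,0],
    [0,0,0,0],
    [0,0,0,0],
    [0,0,0,0]
  ]
}}

```text
t: 6.42
eef_pos: [0.5186, 0.288, 0.0596]
tcp_rot: [[0.995, 0.102, 0.003], [0.102, -0.995, 0.001], [0.003, -0.001, -1.0]]
ft_force: [0.1, 0.5, 0.9]
grip_width: 0.0482
```

Request:
{"api": "arm_command", "payload": {
  "series": [
    [0.001,0,0.003,0],
    [0,0,0,0],
    [0,0,0,0],
    [0,0,0,0],
    [0,0,0,0]
  ],
  "gripper": -1,
  "grip_force": 50
}}

```text
t: 6.83
eef_pos: [0.5186, 0.2878, 0.0558]
tcp_rot: [[0.995, 0.102, 0.001], [0.102, -0.995, 0.0], [0.001, -0.0, -1.0]]
ft_force: [0.5, -0.0, -0.2]
grip_width: 0.022
```

Request:
{"api": "arm_command", "payload": {
  "series": [
    [0,0,0,0],
    [0,0,0,0],
    [0,0,0,0],
    [0,0,0,0]
  ]
}}

```text
t: 7.17
eef_pos: [0.5184, 0.2877, 0.0555]
tcp_rot: [[0.995, 0.102, 0.0], [0.102, -0.995, 0.0], [0.0, -0.0, -1.0]]
ft_force: [-0.2, -0.2, 2.2]
grip_width: 0.0116
```

Request:
{"api": "arm_command", "payload": {
  "series": [
    [0,0,-0.005,0],
    [0,0,-0.02,0],
    [0,0,-0.03,0],
    [0,0,-0.03,0],
    [0,0,-0.03,0]
  ]
}}

```text
t: 7.58
eef_pos: [0.5173, 0.2873, 0.1709]
tcp_rot: [[0.995, 0.102, -0.003], [0.102, -0.995, -0.001], [-0.003, 0.001, -1.0]]
ft_force: [0.4, 0.5, -2.1]
grip_width: 0.0118
```

```bash
python3 - <<'E'
from h import *
plan([(.518,.28,.42,5.9),(.60,.05,.42,178.5),(.7925,.0455,.42,178.5)])
E
```

```text
t 7.5833 [0.5173 0.2873 0.1709] yaw 5.83 w 0.0118 F [ 0.4  0.5 -2.1]
[[-0.0,0.0009,-0.0311,-0.01],[-0.0,0.0009,-0.0311,-0.01],[-0.0,0.0009,-0.0311,-0.01],[-0.0,0.0009,-0.0311,-0.01],[-0.0,0.0009,-0.0311,-0.01]]
[[-0.0,0.0009,-0.0311,-0.01],[-0.0,0.0009,-0.0311,-0.01],[-0.0,0.0009,-0.0311,-0.01],[0.0023,0.0095,-0.0,-6.9],[0.0012,0.0097,-0.0,-6.9]]
[[-0.0,0.0098,-0.0,-6.9],[-0.0012,0.0097,-0.0,-6.9],[-0.0023,0.0095,-0.0,-6.9],[-0.0035,0.0091,-0.0,-6.9],[-0.0045,0.0086,-0.0,-6.9]]
[[-0.0055,0.008,-0.0,-6.9],[-0.0065,0.0073,-0.0,-6.9],[-0.0073,0.0065,-0.0,-6.9],[-0.008,0.0056,-0.0,-6.9],[-0.0086,0.0046,-0.0,-6.9]]
[[-0.0091,0.0035,-0.0,-6.9],[-0.0095,0.0024,-0.0,-6.9],[-0.0097,0.0012,-0.0,-6.9],[-0.0098,0.0,-0.0,-6.9],[-0.0097,-0.0011,-0.0,-6.9]]
[[-0.0095,-0.0023,-0.0,-6.9],[-0.0091,-0.0034,-0.0,-6.9],[-0.0087,-0.0045,-0.0,-6.9],[-0.0081,-0.0055,-0.0,-6.9],[-0.0073,-0.0064,-0.0,-6.9]]
[[-0.0065,-0.0073,-0.0,-6.9],[-0.0056,-0.008,-0.0,-6.9],[-0.0046,-0.0086,-0.0,-6.9],[-0.0321,0.0001,-0.0,-0.0],[-0.0321,0.0001,-0.0,-0.0]]
[[-0.0321,0.0001,-0.0,-0.0],[-0.0321,0.0001,-0.0,-0.0],[-0.0321,0.0001,-0.0,-0.0],[-0.0321,0.0001,-0.0,-0.0]]
```

Request:
{"api": "arm_command", "payload": {
  "series": [
    [0,0.001,-0.031,0],
    [0,0.001,-0.031,0],
    [0,0.001,-0.031,0],
    [0,0.001,-0.031,0],
    [0,0.001,-0.031,0]
  ]
}}

```text
t: 8.0
eef_pos: [0.5178, 0.2824, 0.3264]
tcp_rot: [[0.995, 0.102, -0.002], [0.102, -0.995, -0.001], [-0.002, 0.0, -1.0]]
ft_force: [0.7, -0.7, -2.2]
grip_width: 0.0117
```

Request:
{"api": "arm_command", "payload": {
  "series": [
    [0,0.001,-0.031,0],
    [0,0.001,-0.031,0],
    [0,0.001,-0.031,0],
    [0.002,0.0095,0,-6.9],
    [0.001,0.0097,0,-6.9]
  ]
}}

```text
t: 8.42
eef_pos: [0.5255, 0.2615, 0.4209]
tcp_rot: [[0.94, 0.343, 0.004], [0.343, -0.94, 0.001], [0.004, 0.0, -1.0]]
ft_force: [-0.4, -0.8, -2.8]
grip_width: 0.0116
```

Request:
{"api": "arm_command", "payload": {
  "series": [
    [0,0.0098,0,-6.9],
    [-0.0012,0.0097,0,-6.9],
    [-0.0023,0.0095,0,-6.9],
    [-0.0035,0.0091,0,-6.9],
    [-0.0045,0.0086,0,-6.9]
  ]
}}

```text
t: 8.83
eef_pos: [0.5409, 0.2146, 0.4176]
tcp_rot: [[0.581, 0.814, -0.002], [0.814, -0.581, -0.001], [-0.002, -0.002, -1.0]]
ft_force: [0.3, 0.3, -2.4]
grip_width: 0.0118
```

Request:
{"api": "arm_command", "payload": {
  "series": [
    [-0.0055,0.008,0,-6.9],
    [-0.0065,0.0073,0,-6.9],
    [-0.0073,0.0065,0,-6.9],
    [-0.008,0.0056,0,-6.9],
    [-0.0086,0.0046,0,-6.9]
  ]
}}

```text
t: 9.25
eef_pos: [0.5575, 0.1686, 0.4177]
tcp_rot: [[0.018, 1.0, -0.002], [1.0, -0.018, -0.001], [-0.001, -0.002, -1.0]]
ft_force: [0.3, -0.1, -2.0]
grip_width: 0.0117
```

Request:
{"api": "arm_command", "payload": {
  "series": [
    [-0.0091,0.0035,0,-6.9],
    [-0.0095,0.0024,0,-6.9],
    [-0.0097,0.0012,0,-6.9],
    [-0.0098,0,0,-6.9],
    [-0.0097,-0.0011,0,-6.9]
  ]
}}

```text
t: 9.67
eef_pos: [0.5739, 0.1227, 0.4177]
tcp_rot: [[-0.552, 0.834, -0.002], [0.834, 0.552, -0.0], [0.001, -0.002, -1.0]]
ft_force: [0.8, 0.1, -2.7]
grip_width: 0.0115
```

Request:
{"api": "arm_command", "payload": {
  "series": [
    [-0.0095,-0.0023,0,-6.9],
    [-0.0091,-0.0034,0,-6.9],
    [-0.0087,-0.0045,0,-6.9],
    [-0.0081,-0.0055,0,-6.9],
    [-0.0073,-0.0064,0,-6.9]
  ]
}}

```text
t: 10.08
eef_pos: [0.5904, 0.0768, 0.4177]
tcp_rot: [[-0.927, 0.375, -0.001], [0.375, 0.927, -0.0], [0.001, -0.001, -1.0]]
ft_force: [0.5, 0.0, -1.9]
grip_width: 0.011
```

Request:
{"api": "arm_command", "payload": {
  "series": [
    [-0.0065,-0.0073,0,-6.9],
    [-0.0056,-0.008,0,-6.9],
    [-0.0046,-0.0086,0,-6.9],
    [0,0,0,0],
    [0,0,0,0]
  ]
}}

```text
t: 10.5
eef_pos: [0.6002, 0.0496, 0.4178]
tcp_rot: [[-0.999, 0.033, -0.001], [0.033, 0.999, 0.001], [0.001, 0.001, -1.0]]
ft_force: [-0.3, -0.1, -2.0]
grip_width: 0.0117
```

```bash
python3 - <<'E'
from h import *
plan([(.7925,.0455,.42,178.5)])
E
```

```text
t 10.5 [0.6002 0.0496 0.4178] yaw 178.1 w 0.0117 F [-0.3 -0.1 -2. ]
[[-0.0321,0.0004,-0.0004,-0.07],[-0.0321,0.0003,-0.0004,-0.07],[-0.0321,0.0003,-0.0004,-0.07],[-0.0321,0.0003,-0.0004,-0.07],[-0.0321,0.0002,-0.0004,-0.07]]
[[-0.0321,0.0002,-0.0004,-0.07]]
```

Request:
{"api": "arm_command", "payload": {
  "series": [
    [-0.037,0,0,0],
    [-0.037,0,0,0],
    [-0.037,0,0,0],
    [-0.037,0.001,0,-0.4],
    [-0.037,0.001,0,0]
  ]
}}

```text
t: 10.92
eef_pos: [0.7864, 0.0477, 0.4184]
tcp_rot: [[-1.0, 0.024, -0.0], [0.024, 1.0, 0.001], [0.0, 0.001, -1.0]]
ft_force: [0.9, 0.2, -1.7]
grip_width: 0.0114
```

Request:
{"api": "arm_command", "payload": {
  "series": [
    [-0.028,0.001,0,0],
    [0,0,0,0],
    [0,0,0,0],
    [0,0,0,0],
    [0,0,0,0]
  ]
}}

```text
t: 11.33
eef_pos: [0.8124, 0.0477, 0.42]
tcp_rot: [[-1.0, 0.022, 0.001], [0.022, 1.0, 0.0], [-0.001, 0.0, -1.0]]
ft_force: [-0.4, -0.3, -1.6]
grip_width: 0.0118
```

```bash
python3 - <<'E'
from h import *
plan([(.8125,.045,.2455,178.5)])
p,d,m=cap('wrist','w4')
cv2.imwrite('pics/w4b.png',cv2.convertScaleAbs(cv2.resize(p[:,:,::-1],(768,576),interpolation=cv2.INTER_CUBIC),alpha=1.4))
q,u,v=cloud(m,d)
k=(abs(q[:,2]-.315)<.02)&(abs(q[:,0]-.69)<.03)&(q[:,1]>-.08)&(q[:,1]<.18); print('rail',k.sum(),np.polyfit(q[k][:,1],q[k][:,0],1),np.median(q[k][:,2]))
E
```

```text
t 11.3333 [0.8124 0.0477 0.42  ] yaw 178.73 w 0.0118 F [-0.4 -0.3 -1.6]
[[-0.0,-0.0005,0.0291,0.04],[-0.0,-0.0005,0.0291,0.04],[-0.0,-0.0005,0.0291,0.04],[-0.0,-0.0005,0.0291,0.04],[-0.0,-0.0005,0.0291,0.04]]
[[-0.0,-0.0005,0.0291,0.04]]
rail 3397 [0.02512255 0.68898363] 0.31297239151131645
```

View pics/w4b.png

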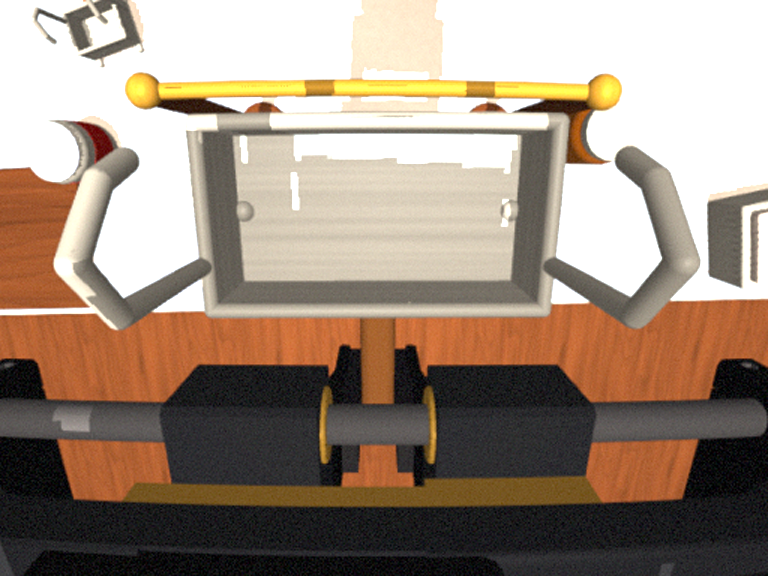

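```bash
python3 - <<'E'
from h import *
z=dict(np.load('pics/w4.npz')); d=z['d']
T=np.array(r.observe()['tcp_rot']); e=np.array(r.observe()['eef_pos']); print(e)
for nm,(x,y) in dict(rimFL=(205,124),rimFR=(550,122),rimNL=(215,310),rimNR=(545,310),apL=(72,262),apR=(682,262),tipL=(124,162),tipR=(632,162)).items():
    u,v=round(x/1.5),round(y/1.5); w=d[v-1:v+2,u-1:u+2]; w=w[w>0]; D=w.min()
    P=world(z,[[u,v]],[D])[0]; print(nm,P.round(4),'tool',(T.T@(P-e)).round(4))
E
```

```text
[0.8123663  0.04760106 0.42082227]
rimFL [7.217e-01 4.000e-04 4.662e-01] tool [ 0.0895 -0.0492 -0.0456]
rimFR [0.723  0.0994 0.4657] tool [ 0.0904  0.0498 -0.0451]
rimNL [ 0.7777 -0.0034  0.4664] tool [ 0.0334 -0.0518 -0.0457]
rimNR [0.7802 0.1019 0.4658] tool [ 0.0333  0.0536 -0.0451]
apL [ 0.7485 -0.0037  0.528 ] tool [ 0.0625 -0.0527 -0.1073]
apR [0.7509 0.102  0.5278] tool [ 0.0625  0.053  -0.1071]
tipL [ 0.7319 -0.0024  0.5079] tool [ 0.0792 -0.0518 -0.0872]
tipR [0.7342 0.1008 0.5092] tool [ 0.0792  0.0515 -0.0885]
```

Request:
{"api": "arm_command", "payload": {
  "series": [
    [0,0,0.029,0],
    [0,0,0.029,0],
    [0,0,0.029,0],
    [0,0,0.029,0],
    [0,0,0.029,0]
  ]
}}

```text
t: 11.8
eef_pos: [0.8125, 0.0473, 0.2752]
tcp_rot: [[-1.0, 0.022, 0.003], [0.022, 1.0, -0.0], [-0.003, -0.0, -1.0]]
ft_force: [-0.3, -0.1, -2.3]
grip_width: 0.0117
```

Request:
{"api": "arm_command", "payload": {
  "series": [
    [0,0,0.029,0.2],
    [0,0,0,0],
    [0,0,0,0],
    [0,0,0,0]
  ]
}}

```text
t: 12.13
eef_pos: [0.8145, 0.047, 0.2481]
tcp_rot: [[-1.0, 0.025, 0.005], [0.025, 1.0, -0.0], [-0.005, -0.0, -1.0]]
ft_force: [-0.4, 0.6, -0.7]
grip_width: 0.0115
```

Request:
{"api": "arm_command", "payload": {
  "series": [
    [0.015,0,0.001,0],
    [0.015,0,0,0],
    [0.015,0,0,0],
    [0.01,0,0,0],
    [0.006,0,0,0]
  ]
}}

```text
t: 12.55
eef_pos: [0.7533, 0.0486, 0.2482]
tcp_rot: [[-1.0, 0.025, 0.007], [0.025, 1.0, -0.001], [-0.007, -0.0, -1.0]]
ft_force: [-0.1, -0.4, -2.4]
grip_width: 0.0118
```

Request:
{"api": "arm_command", "payload": {
  "series": [
    [0,0,0,0],
    [0,0,0,0],
    [0,0,0,0]
  ]
}}

```text
t: 12.8
eef_pos: [0.7539, 0.0484, 0.2448]
tcp_rot: [[-1.0, 0.026, 0.003], [0.026, 1.0, -0.0], [-0.003, -0.0, -1.0]]
ft_force: [-0.4, 0.1, -2.8]
grip_width: 0.0114
```

```bash
python3 - <<'E'
from h import *
plan([(.7525,.047,.2135,178.55)])
p,d,m=cap('wrist','w5')
cv2.imwrite('pics/w5b.png',cv2.convertScaleAbs(cv2.resize(p[:,:,::-1],(768,576),interpolation=cv2.INTER_CUBIC),alpha=1.2))
q,u,v=cloud(m,d); k=(q[:,2]>.2)&(abs(q[:,0]-.69)<.06)&(abs(q[:,1]-.047)<.1)
w=q[k]; b=w[(abs(w[:,2]-.314)<.004)&(abs(w[:,1]-.047)<.04)&(abs(w[:,0]-.69)<.012)]; print('bar x',b[:,0].min(),b[:,0].max(),np.median(b[:,0]),len(b))
for s in(-1,1):
    a=w[(abs(w[:,1]-.047-s*.055)<.008)&(w[:,2]>.322)]
    if len(a): i=a[:,2].argsort()[-30:]; print('apex',a[i].mean(0))
E
```

```text
t 12.8 [0.7539 0.0484 0.2448] yaw 178.54 w 0.0114 F [-0.4  0.1 -2.8]
[[0.0013,-0.0014,0.0313,-0.01]]
bar x 0.6839155650803864 0.6957121251154811 0.6893580286795306 5125
apex [ 0.72811206 -0.00074221  0.38083907]
apex [0.73139029 0.10168569 0.37832923]
```

View pics/w5b.png

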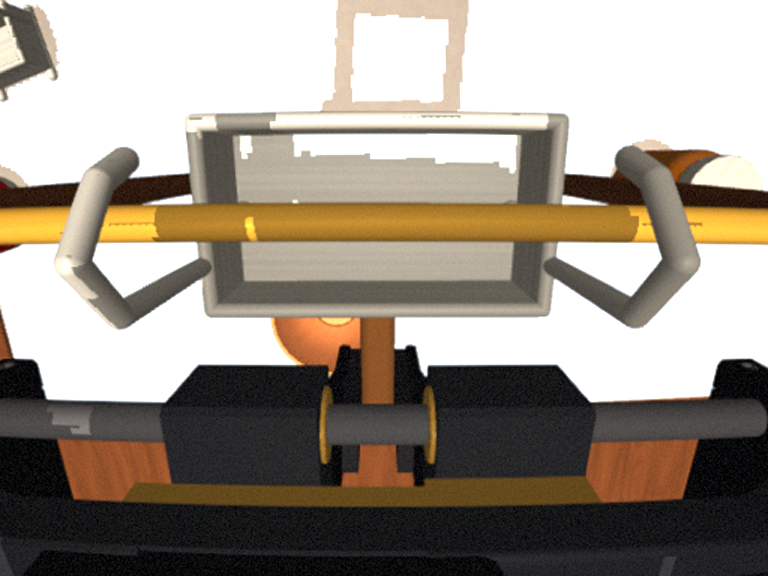

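The rail at row 222 passes under both hooks and between riser and tip, well centred. I'll lower it.

Request:
{"api": "arm_command", "payload": {
  "series": [
    [0.0015,-0.001,0.009,0],
    [0,0,0.009,0],
    [0,0,0.007,0],
    [0,0,0.004,0],
    [0,0,0,0]
  ]
}}

```text
t: 13.27
eef_pos: [0.7513, 0.0474, 0.2136]
tcp_rot: [[-1.0, 0.026, -0.0], [0.026, 1.0, -0.0], [0.0, -0.0, -1.0]]
ft_force: [2.0, 0.1, 1.3]
grip_width: 0.0113
```

Request:
{"api": "arm_command", "payload": {
  "series": [
    [0,0,0,0],
    [0,0,0,0]
  ]
}}

```text
t: 13.43
eef_pos: [0.7515, 0.0475, 0.2142]
tcp_rot: [[-1.0, 0.025, 0.001], [0.025, 1.0, 0.0], [-0.001, 0.0, -1.0]]
ft_force: [1.3, -0.6, -1.5]
grip_width: 0.0114
```

Request:
{"api": "arm_command", "payload": {
  "series": [
    [0,0,0.0005,0],
    [0,0,0,0],
    [0,0,0,0],
    [0,0,0,0],
    [0,0,0,0]
  ],
  "gripper": 0
}}

```text
t: 13.85
eef_pos: [0.751, 0.0476, 0.2141]
tcp_rot: [[-1.0, 0.025, 0.0], [0.025, 1.0, 0.0], [-0.0, 0.0, -1.0]]
ft_force: [0.0, 0.4, -0.0]
grip_width: 0.0373
```

Request:
{"api": "arm_command", "payload": {
  "series": [
    [0,0,-0.01,0],
    [-0.003,0,-0.02,0],
    [-0.005,0,-0.03,0],
    [0,0,-0.035,0],
    [0,0,-0.035,0]
  ]
}}

```text
t: 14.27
eef_pos: [0.7588, 0.0474, 0.3454]
tcp_rot: [[-1.0, 0.025, -0.001], [0.025, 1.0, 0.0], [0.001, 0.0, -1.0]]
ft_force: [0.1, 0.2, 0.3]
grip_width: 0.0434
```

Request:
{"api": "arm_command", "payload": {
  "series": [
    [0,0,-0.035,0],
    [0,0,-0.035,0],
    [0,0,-0.02,0],
    [0,0,0,0],
    [0,0,0,0]
  ]
}}

```text
t: 14.68
eef_pos: [0.7594, 0.0474, 0.4367]
tcp_rot: [[-1.0, 0.025, 0.005], [0.025, 1.0, -0.0], [-0.005, -0.0, -1.0]]
ft_force: [0.5, 0.6, -1.4]
grip_width: 0.0436
```

```bash
python3 - <<'E'
from h import *
a=cap('scene','s6'); b=cap('wrist','w6')
A=cv2.resize(a[0][120:300,200:440][:,:,::-1],(400,300)); B=cv2.resize(b[0][:,:,::-1],(400,300))
cv2.imwrite('pics/v6.png',cv2.convertScaleAbs(np.hstack([A,B]),alpha=1.3))
q,u,v=cloud(b[2],b[1]); s=(q[:,2]>.2)&(q[:,2]<.35)
k=s&(abs(q[:,0]-.69)<.035)&(abs(q[:,1]-.047)<.06)&(abs(q[:,2]-.258)<.015)
w=q[k]; X=np.c_[w[:,:2]-[.69,.047],np.ones(len(w))]; 
for lo,hi in((.655,.668),(.668,.712),(.712,.728)):
    j=(w[:,0]>lo)&(w[:,0]<hi); t=w[j]; print(lo,j.sum(),np.percentile(t[:,2],[50,90,98]) if j.any() else '')
print('large ext',w.min(0),w.max(0))
plan([(.68,.047,.42,178.5),(.47,-.26,.30,194)])
E
```

```text
0.655 528 [0.25909863 0.26029661 0.26092071]
0.668 306 [0.25873767 0.26078931 0.26833567]
0.712 535 [0.25815768 0.25950095 0.26016558]
large ext [ 0.65676333 -0.00845418  0.24305432] [0.72498551 0.10530588 0.27271595]
t 14.7833 [0.7584 0.0474 0.4324] yaw 178.54 w 0.0438 F [-0.5 -0.4 -0.6]
[[0.0261,-0.0008,0.0041,0.01],[0.0261,-0.0008,0.0041,0.01],[0.0261,-0.0008,0.0041,0.01],[0.0202,-0.0312,0.012,-1.55],[0.021,-0.0307,0.012,-1.55]]
[[0.0218,-0.0301,0.012,-1.55],[0.0227,-0.0295,0.012,-1.55],[0.0234,-0.0289,0.012,-1.55],[0.0242,-0.0282,0.012,-1.55],[0.025,-0.0276,0.012,-1.55]]
[[0.0257,-0.0269,0.012,-1.55],[0.0264,-0.0262,0.012,-1.55],[0.0271,-0.0255,0.012,-1.55]]
```

View pics/v6.png

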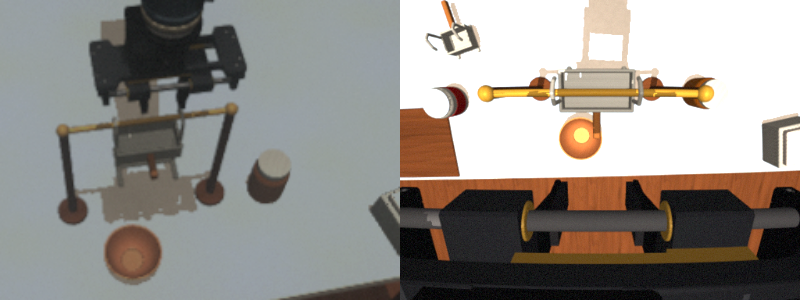

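The large caddy hangs level on the rail, with its rim at z 0.258–0.260 front and back. Next is the small one.

```bash
python3 - <<'E'
from h import *
plan([(.62,.0,.42,182),(.475,-.30,.26,195)],step=.045)
E
```

```text
t 14.7833 [0.7584 0.0474 0.4324] yaw 178.54 w 0.0438 F [-0.5 -0.4 -0.6]
[[0.0343,-0.0127,0.0031,-0.86],[0.0345,-0.0122,0.0031,-0.86],[0.0347,-0.0117,0.0031,-0.86],[0.0348,-0.0112,0.0031,-0.86],[0.0194,-0.0368,0.02,-1.62]]
[[0.0205,-0.0363,0.02,-1.62],[0.0215,-0.0357,0.02,-1.62],[0.0225,-0.0351,0.02,-1.62],[0.0235,-0.0344,0.02,-1.62],[0.0244,-0.0337,0.02,-1.62]]
[[0.0254,-0.033,0.02,-1.62],[0.0263,-0.0323,0.02,-1.62]]
```

Request:
{"api": "arm_command", "payload": {
  "series": [
    [0.0343,-0.0127,0.003,-0.9],
    [0.0345,-0.0122,0.003,-0.9],
    [0.0347,-0.0117,0.003,-0.9],
    [0.0348,-0.0112,0.003,-0.9],
    [0.0194,-0.0368,0.02,-1.6]
  ]
}}

```text
t: 15.2
eef_pos: [0.6009, -0.0308, 0.4052]
tcp_rot: [[-0.997, -0.071, 0.001], [-0.071, 0.997, 0.002], [-0.001, 0.002, -1.0]]
ft_force: [1.2, -0.7, 0.5]
grip_width: 0.0435
```

Request:
{"api": "arm_command", "payload": {
  "series": [
    [0.0205,-0.0363,0.02,-1.6],
    [0.0215,-0.0357,0.02,-1.6],
    [0.0225,-0.0351,0.02,-1.6],
    [0.0235,-0.0344,0.02,-1.6],
    [0.0244,-0.0337,0.02,-1.6]
  ]
}}

```text
t: 15.62
eef_pos: [0.5204, -0.2036, 0.3109]
tcp_rot: [[-0.979, -0.205, -0.003], [-0.205, 0.979, 0.002], [0.003, 0.003, -1.0]]
ft_force: [0.8, 0.2, 0.0]
grip_width: 0.0439
```

Request:
{"api": "arm_command", "payload": {
  "series": [
    [0.0254,-0.033,0.02,-1.6],
    [0.0263,-0.0323,0.02,-1.6],
    [0,0,0,0],
    [0,0,0,0],
    [0,0,0,0]
  ]
}}

```text
t: 16.03
eef_pos: [0.4895, -0.2701, 0.2763]
tcp_rot: [[-0.966, -0.257, -0.002], [-0.257, 0.966, 0.003], [0.001, 0.003, -1.0]]
ft_force: [-0.0, 0.1, -0.4]
grip_width: 0.0437
```

Request:
{"api": "arm_command", "payload": {
  "series": [
    [0,0,0,0],
    [0,0,0,0],
    [0,0,0,0]
  ]
}}

```text
t: 16.28
eef_pos: [0.4909, -0.2697, 0.2781]
tcp_rot: [[-0.966, -0.26, 0.001], [-0.26, 0.966, -0.001], [-0.001, -0.001, -1.0]]
ft_force: [-0.6, 0.1, 0.6]
grip_width: 0.043
```

```bash
python3 - <<'E'
from h import *
s=r.observe(); print(s['t'],s['eef_pos'],yaw())
p,d,m=cap('wrist','w7')
cv2.imwrite('pics/w7b.png',cv2.convertScaleAbs(cv2.resize(p[:,:,::-1],(768,576),interpolation=cv2.INTER_CUBIC),alpha=1.2))
E
```

```text
16.2833 [ 0.49088666 -0.26971309  0.27814469] -164.93707451072282
```

View pics/w7b.png

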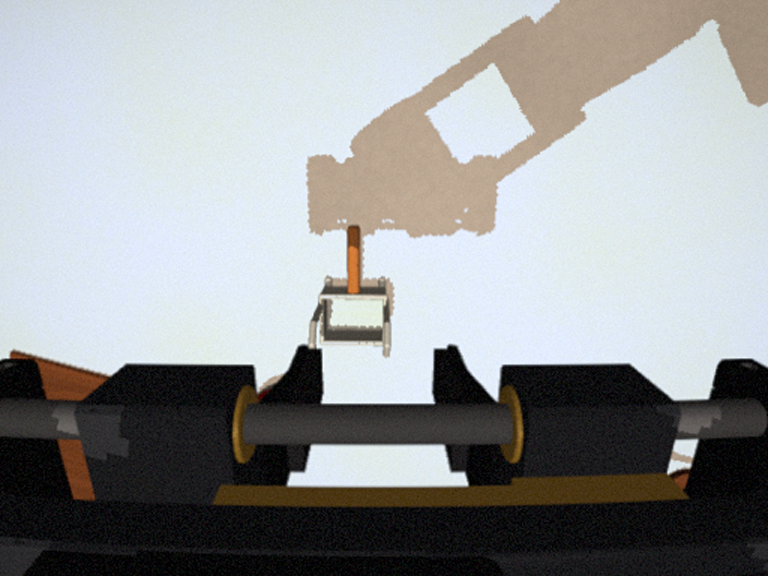

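The small caddy's handle runs from (354,292) to its end at (354,228), in line with the tool.

```bash
python3 - <<'E'
from h import *
z=dict(np.load('pics/w7.npz')); f=2/3
h=onplane(z,np.array([[353.5,290],[353.5,227]])*f,.040); print(h.round(4), np.linalg.norm(h[0]-h[1]))
c=onplane(z,np.array([[322,297],[387,297]])*f,.042); print('front rim',c.round(4)); e=c[0]-c[1]; print(np.degrees(np.arctan2(e[0],-e[1])))
dv=h[0]-h[1]; a=np.degrees(np.arctan2(dv[1],dv[0])); print('handle yaw',a)
u=dv[:2]/np.linalg.norm(dv[:2]); g=h[1][:2]+u*.010; print('grasp',g)
plan([(g[0],g[1],.16,-180+a),(g[0],g[1],0,-180+a)])
E
```

```text
[[ 0.5356 -0.2816  0.04  ]
 [ 0.4767 -0.2966  0.04  ]] 0.06075334225210762
front rim [[ 0.5497 -0.3093  0.042 ]
 [ 0.5334 -0.2488  0.042 ]]
15.104185295224376
handle yaw 14.26471628973887
grasp [ 0.48636999 -0.29415084]
t 16.3333 [ 0.4908 -0.2698  0.2781] yaw -164.95 w 0.0437 F [ 0.6  0.  -0.3]
[[0.0027,-0.0056,0.0295,0.2],[0.0026,-0.0056,0.0295,0.2],[0.0026,-0.0056,0.0295,0.2],[0.0026,-0.0056,0.0295,0.2],[-0.0,0.0,0.032,-0.0]]
[[-0.0,0.0,0.032,-0.0],[-0.0,0.0,0.032,-0.0],[-0.0,0.0,0.032,-0.0],[-0.0,0.0,0.032,-0.0]]
```

Request:
{"api": "arm_command", "payload": {
  "series": [
    [0.0033,-0.0056,0.03,0],
    [0.0033,-0.0056,0.03,0],
    [0.0033,-0.0056,0.03,0],
    [0.0033,-0.0056,0.03,0],
    [0,0,0.032,0]
  ]
}}

```text
t: 16.75
eef_pos: [0.4841, -0.297, 0.1253]
tcp_rot: [[-0.966, -0.258, 0.002], [-0.258, 0.966, -0.003], [-0.002, -0.003, -1.0]]
ft_force: [0.2, -0.5, -0.8]
grip_width: 0.0432
```

Request:
{"api": "arm_command", "payload": {
  "series": [
    [0,0,0.032,0],
    [0,0,0.032,0],
    [0,0,0.03,0],
    [0,0,0.01,0],
    [0,0,0,0]
  ]
}}

```text
t: 17.17
eef_pos: [0.482, -0.2942, 0.0193]
tcp_rot: [[-0.966, -0.259, -0.004], [-0.259, 0.966, 0.004], [0.003, 0.005, -1.0]]
ft_force: [-0.4, 0.7, 1.2]
grip_width: 0.0436
```

Request:
{"api": "arm_command", "payload": {
  "series": [
    [0,0,0,0],
    [0,0,0,0],
    [0,0,0,0]
  ]
}}

```text
t: 17.42
eef_pos: [0.4845, -0.2969, 0.0236]
tcp_rot: [[-0.966, -0.258, 0.003], [-0.258, 0.966, -0.003], [-0.002, -0.004, -1.0]]
ft_force: [0.0, -0.2, 0.4]
grip_width: 0.0437
```

Request:
{"api": "arm_command", "payload": {
  "series": [
    [0,0.001,0.011,0],
    [0,0,0.01,0],
    [0,0,0,0],
    [0,0,0,0]
  ]
}}

```text
t: 17.75
eef_pos: [0.4822, -0.2943, -0.0002]
tcp_rot: [[-0.966, -0.258, -0.001], [-0.258, 0.966, 0.001], [0.001, 0.002, -1.0]]
ft_force: [0.3, -0.5, 1.4]
grip_width: 0.0433
```

Request:
{"api": "arm_command", "payload": {
  "series": [
    [0,0,0,0],
    [0,0,0,0],
    [0,0,0,0],
    [0,0,0,0],
    [0,0,0,0]
  ],
  "gripper": -1,
  "grip_force": 50
}}

```text
t: 18.17
eef_pos: [0.483, -0.295, 0.0007]
tcp_rot: [[-0.966, -0.258, 0.0], [-0.258, 0.966, -0.0], [-0.0, -0.0, -1.0]]
ft_force: [0.2, 0.0, -0.4]
grip_width: 0.0181
```

Request:
{"api": "arm_command", "payload": {
  "series": [
    [0,0,0,0],
    [0,0,0,0],
    [0,0,0,0]
  ]
}}

```text
t: 18.42
eef_pos: [0.483, -0.295, 0.0007]
tcp_rot: [[-0.966, -0.258, 0.0], [-0.258, 0.966, -0.0], [-0.0, -0.0, -1.0]]
ft_force: [-0.4, 0.2, -0.8]
grip_width: 0.0114
```

Request:
{"api": "arm_command", "payload": {
  "series": [
    [0,0,-0.005,0],
    [0,0,-0.015,0],
    [0,0,-0.025,0],
    [0,0,-0.03,0],
    [0,0,-0.03,0]
  ]
}}

```text
t: 18.83
eef_pos: [0.4818, -0.294, 0.106]
tcp_rot: [[-0.966, -0.258, -0.002], [-0.258, 0.966, 0.002], [0.002, 0.003, -1.0]]
ft_force: [0.5, -0.5, -1.5]
grip_width: 0.0114
```

Request:
{"api": "arm_command", "payload": {
  "series": [
    [0,0,-0.02,0],
    [0,0,0,0],
    [0,0,0,0],
    [0,0,0,0]
  ]
}}

```text
t: 19.17
eef_pos: [0.4819, -0.294, 0.1246]
tcp_rot: [[-0.966, -0.258, -0.002], [-0.258, 0.966, 0.002], [0.001, 0.002, -1.0]]
ft_force: [0.0, 0.1, -1.2]
grip_width: 0.0114
```

```bash
python3 - <<'E'
from h import *
s=r.observe(); print(s['t'],s['eef_pos'],yaw(),s['grip_width'])
p,d,m=cap('wrist','w8')
A=cv2.resize(p[:,:,::-1],(768,576),interpolation=cv2.INTER_CUBIC); cv2.imwrite('pics/w8b.png',cv2.convertScaleAbs(A,alpha=1.2))
E
```

```text
19.1667 [ 0.48189521 -0.2940238   0.12463681] -165.05506756097773 0.011398519238097692
```

View pics/w8b.png

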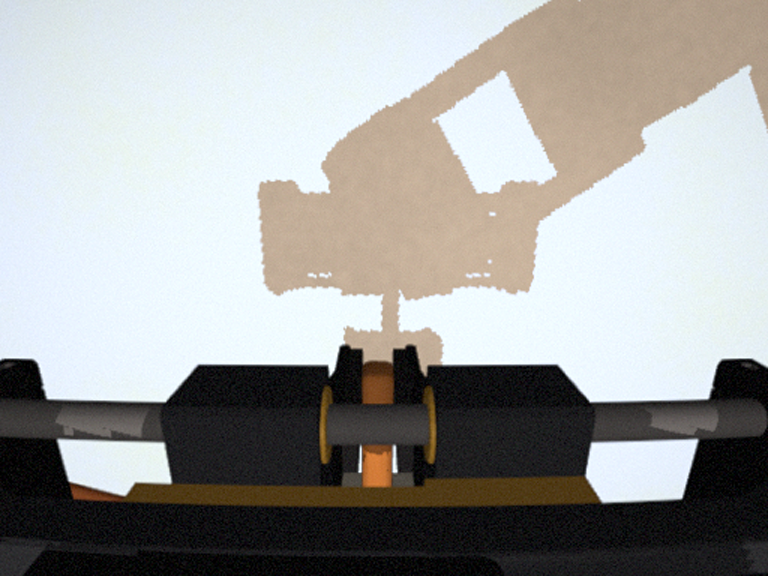

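```bash
python3 - <<'E'
from h import *
z=dict(np.load('pics/w8.npz')); d=z['d']; s=r.observe(); T=np.array(s['tcp_rot']); e=np.array(s['eef_pos']); print(e)
for v in (240,242,244,248,252,256,260,302,306,310,314,318):
    D=d[v,249:254]; P=world(z,[[251,v]],[np.median(D)])[0]; print(v,(T.T@(P-e)).round(4), z['p'][v,251])
a=cap('scene','s8'); b=cap('top','t8')
for n,(p,dd,m) in dict(s=a,t=b).items():
    q,u,v=cloud(m,dd); tq=(q-e)@T
    for nm,k in dict(rim=(tq[:,0]<-.055)&(tq[:,0]>-.115)&(abs(tq[:,1])<.04)&(tq[:,2]>-.065)&(tq[:,2]<-.02)).items():
        w=tq[k]
        for lo in np.arange(-.115,-.055,.01):
            j=(w[:,0]>=lo)&(w[:,0]<lo+.01); 
            if j.sum()>3: print(n,nm,lo.round(3),j.sum(),np.percentile(w[j,2],[5,15,30]).round(4))
    # hanging large from both cams
    k=(abs(q[:,0]-.69)<.05)&(abs(q[:,1]-.047)<.08)&(abs(q[:,2]-.26)<.01); w=q[k]; print(n,'large rim',k.sum(),w.min(0).round(4),w.max(0).round(4))
E
```

```text
[ 0.48163936 -0.29382111  0.12405038]
240 [ 0.0064 -0.0006 -0.025 ] [115  98  82]
242 [ 0.0068 -0.0006 -0.0287] [57 32 16]
244 [ 0.0063 -0.0006 -0.0301] [60 33 15]
248 [ 0.0065 -0.0005 -0.0354] [58 32 10]
252 [ 0.0054 -0.0005 -0.038 ] [96 54 22]
256 [ 0.0035 -0.0005 -0.0389] [105  59  29]
260 [ 0.0009 -0.0005 -0.0384] [105  62  31]
302 [-0.0257 -0.0005 -0.0382] [110  65  32]
306 [-0.0285 -0.0005 -0.0381] [184 109  56]
310 [-0.0316 -0.0005 -0.0376] [182 108  54]
314 [-0.0338 -0.0005 -0.0383] [181 104  50]
318 [-0.0368 -0.0005 -0.038 ] [174 100  43]
s rim -0.115 96 [-0.0441 -0.0424 -0.0403]
s rim -0.105 9 [-0.0423 -0.042  -0.0417]
s rim -0.095 9 [-0.0467 -0.0463 -0.0454]
s rim -0.085 4 [-0.0466 -0.0456 -0.0441]
s rim -0.075 22 [-0.0474 -0.0468 -0.0438]
s rim -0.065 79 [-0.0443 -0.0419 -0.0389]
s large rim 197 [ 0.6595 -0.0083  0.2501] [0.7397 0.106  0.269 ]
t rim -0.115 48 [-0.0448 -0.0433 -0.043 ]
t rim -0.105 29 [-0.0436 -0.0428 -0.0419]
t rim -0.095 31 [-0.045  -0.0429 -0.0419]
t rim -0.085 23 [-0.0437 -0.0436 -0.0418]
t rim -0.075 36 [-0.0613 -0.0563 -0.0495]
t rim -0.065 70 [-0.0445 -0.0434 -0.0428]
t large rim 284 [ 0.6585 -0.0065  0.2506] [0.7383 0.1055 0.269 ]
```

```bash
python3 - <<'E'
from h import *
import h
h.yaw_=h.yaw
h.yaw=lambda: h.yaw_()%360
plan([(.49,-.10,.125,187),(.525,.052,.105,178.55)],step=.042)
E
```

```text
t 19.3167 [ 0.4818 -0.294   0.1238] yaw 194.94 w 0.0116 F [ 0.2 -0.  -1.6]
[[-0.0097,0.0309,-0.0002,1.32],[-0.0089,0.0311,-0.0002,1.32],[-0.0082,0.0313,-0.0002,1.32],[-0.0075,0.0315,-0.0002,1.32],[-0.0068,0.0316,-0.0002,1.32]]
[[-0.006,0.0318,-0.0002,1.32],[-0.0107,0.0293,0.004,1.69],[-0.0098,0.0296,0.004,1.69],[-0.0089,0.0299,0.004,1.69],[-0.008,0.0301,0.004,1.69]]
[[-0.0071,0.0304,0.004,1.69]]
```

Request:
{"api": "arm_command", "payload": {
  "series": [
    [-0.0097,0.031,0,1.3],
    [-0.009,0.031,0,1.3],
    [-0.008,0.0313,0,1.3],
    [-0.0075,0.0315,0,1.3],
    [-0.007,0.0316,0,1.3]
  ]
}}

```text
t: 19.73
eef_pos: [0.4887, -0.1315, 0.1243]
tcp_rot: [[-0.989, -0.145, -0.003], [-0.145, 0.989, 0.002], [0.002, 0.002, -1.0]]
ft_force: [0.2, -0.2, -2.2]
grip_width: 0.0112
```

Request:
{"api": "arm_command", "payload": {
  "series": [
    [-0.006,0.0318,0,1.4],
    [-0.0107,0.0293,0.004,1.7],
    [-0.0098,0.0296,0.004,1.7],
    [-0.009,0.03,0.004,1.7],
    [-0.008,0.03,0.004,1.7]
  ]
}}

```text
t: 20.15
eef_pos: [0.5183, 0.0224, 0.1083]
tcp_rot: [[-1.0, -0.002, -0.003], [-0.003, 1.0, 0.001], [0.003, 0.001, -1.0]]
ft_force: [0.6, -0.5, -0.9]
grip_width: 0.0115
```

Request:
{"api": "arm_command", "payload": {
  "series": [
    [-0.007,0.0304,0.004,1.7],
    [0,0,0,0],
    [0,0,0,0],
    [0,0,0,0],
    [0,0,0,0]
  ]
}}

```text
t: 20.57
eef_pos: [0.5255, 0.0502, 0.1051]
tcp_rot: [[-1.0, 0.026, -0.001], [0.026, 1.0, -0.0], [0.001, -0.0, -1.0]]
ft_force: [0.6, -0.7, -1.9]
grip_width: 0.0114
```

```bash
python3 - <<'E'
from h import *
import h
h.yaw_=h.yaw
h.yaw=lambda: h.yaw_()%360
plan([(.525,.052,.102,178.55)])
a=cap('scene','s9'); p,d,m=a
cv2.imwrite('pics/s9b.png',cv2.convertScaleAbs(cv2.resize(p[140:260,215:375][:,:,::-1],(800,600),interpolation=cv2.INTER_CUBIC),alpha=1.4))
q,u,v=cloud(m,d)
for nm,b in dict(foot=(.66,.72,.0,.095,.15,.175)).items():
    k=(q[:,0]>b[0])&(q[:,0]<b[1])&(q[:,1]>b[2])&(q[:,1]<b[3])&(q[:,2]>b[4])&(q[:,2]<b[5]); print(nm,k.sum(),np.median(q[k],0) if k.any() else '', np.percentile(q[k],[10,90],axis=0) if k.any() else '')
E
```

```text
t 20.5667 [0.5255 0.0502 0.1051] yaw 178.49 w 0.0114 F [ 0.6 -0.7 -1.9]
[[0.0005,0.0018,0.0031,-0.06]]
foot 69 [0.69217791 0.03061825 0.1667972 ] [[0.6887071  0.00190187 0.16266305]
 [0.70560212 0.08684189 0.17002358]]
```

View pics/s9b.png

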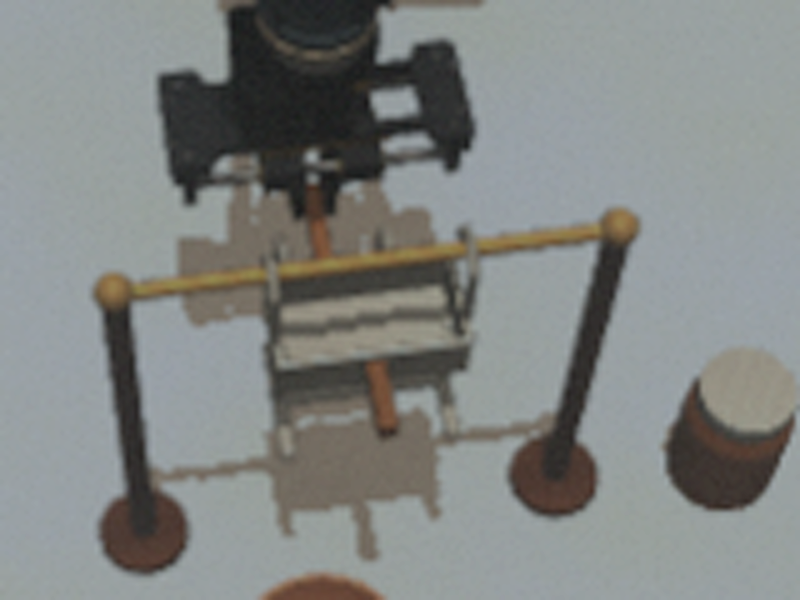

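The foot bar's visible surface sits near x 0.692, z 0.167, so its centre is near (0.689, –, 0.163), as predicted. I'll move in.

Request:
{"api": "arm_command", "payload": {
  "series": [
    [-0.01,0.0018,0.0028,0],
    [-0.015,0,0,0],
    [-0.013,0,0,0],
    [0,0,0,0],
    [0,0,0,0]
  ]
}}

```text
t: 21.03
eef_pos: [0.5647, 0.0511, 0.1027]
tcp_rot: [[-1.0, 0.027, 0.0], [0.027, 1.0, -0.0], [-0.0, -0.0, -1.0]]
ft_force: [-0.2, 0.9, -1.5]
grip_width: 0.0113
```

Request:
{"api": "arm_command", "payload": {
  "series": [
    [-0.01,0,0,0],
    [-0.01,0,0,0],
    [-0.01,0,0,0],
    [-0.01,0,0,0],
    [0,0,0,0]
  ]
}}

```text
t: 21.45
eef_pos: [0.6052, 0.0504, 0.1028]
tcp_rot: [[-1.0, 0.026, 0.002], [0.026, 1.0, -0.0], [-0.002, -0.0, -1.0]]
ft_force: [0.8, -0.2, -1.7]
grip_width: 0.0115
```

Request:
{"api": "arm_command", "payload": {
  "series": [
    [0,0,0,0],
    [0,0,0,0],
    [0,0,0,0]
  ]
}}

```text
t: 21.7
eef_pos: [0.6025, 0.051, 0.1025]
tcp_rot: [[-1.0, 0.026, -0.002], [0.026, 1.0, 0.0], [0.002, 0.0, -1.0]]
ft_force: [-0.3, 0.3, -1.8]
grip_width: 0.0115
```

```bash
python3 - <<'E'
from h import *
import h
h.yaw_=h.yaw
h.yaw=lambda: h.yaw_()%360
plan([(.6046,.0499,.070,178.55)])
p,d,m=cap('scene','s10'); q,u,v=cloud(m,d)
k=(abs(q[:,0]-.69)<.06)&(abs(q[:,1]-.047)<.08)&(abs(q[:,2]-.26)<.01); w=q[k]; print('large rim',k.sum(),w.min(0).round(4),w.max(0).round(4))
k=(q[:,0]>.66)&(q[:,0]<.72)&(q[:,1]>.0)&(q[:,1]<.095)&(abs(q[:,2]-.1625)<.0125); print('foot',k.sum(),np.median(q[k],0))
E
```

```text
t 21.7 [0.6025 0.051  0.1025] yaw 178.53 w 0.0115 F [-0.3  0.3 -1.8]
[[-0.0022,-0.001,0.0325,-0.02]]
large rim 230 [ 0.6597 -0.0084  0.25  ] [0.7499 0.1062 0.2694]
foot 59 [0.69206429 0.03069227 0.16692001]
```

No contact, and the large caddy hasn't moved. I'll lower it gently.

Request:
{"api": "arm_command", "payload": {
  "series": [
    [-0.0015,-0.001,0.007,0],
    [0,0,0.007,0],
    [0,0,0.007,0],
    [0,0,0.005,0],
    [0,0,0.003,0]
  ]
}}

```text
t: 22.17
eef_pos: [0.6045, 0.0499, 0.0723]
tcp_rot: [[-1.0, 0.025, -0.002], [0.025, 1.0, 0.0], [0.002, 0.0, -1.0]]
ft_force: [-0.2, -0.2, -0.6]
grip_width: 0.0109
```

Request:
{"api": "arm_command", "payload": {
  "series": [
    [0,0,0.001,0],
    [0,0,0.001,0],
    [0,0,0,0],
    [0,0,0,0],
    [0,0,0,0]
  ]
}}

```text
t: 22.58
eef_pos: [0.6057, 0.0499, 0.0721]
tcp_rot: [[-1.0, 0.025, 0.001], [0.025, 1.0, -0.0], [-0.001, -0.0, -1.0]]
ft_force: [0.1, 0.8, -0.9]
grip_width: 0.0115
```

```bash
python3 - <<'E'
from h import *
print(r.observe()['eef_pos'],r.observe()['ft_force'])
p,d,m=cap('scene','s11'); q,u,v=cloud(m,d)
k=(abs(q[:,0]-.69)<.06)&(abs(q[:,1]-.047)<.08)&(abs(q[:,2]-.26)<.01); w=q[k]; print('large rim',k.sum(),w.min(0).round(4),w.max(0).round(4))
k=(q[:,0]>.66)&(q[:,0]<.72)&(q[:,1]>.0)&(q[:,1]<.095)&(abs(q[:,2]-.1625)<.0125); print('foot',k.sum(),np.median(q[k],0))
for n in range(4): print(r.observe()['ft_force'])
E
```

```text
[0.60569643 0.04985383 0.0720691 ] [ 0.1336455   0.78758578 -0.93119282]
large rim 323 [ 0.6308 -0.0085  0.2501] [0.7488 0.1063 0.2699]
foot 95 [0.69473177 0.03683637 0.16683393]
[-0.0550943  -0.10871966 -2.12346032]
[-0.0550943  -0.10871966 -2.12346032]
[-0.0550943  -0.10871966 -2.12346032]
[-0.0550943  -0.10871966 -2.12346032]
```

Request:
{"api": "arm_command", "payload": {
  "series": [
    [0,0,0.001,0],
    [0,0,0.001,0],
    [0,0,0,0],
    [0,0,0,0]
  ]
}}

```text
t: 22.97
eef_pos: [0.6059, 0.0498, 0.0701]
tcp_rot: [[-1.0, 0.025, 0.001], [0.025, 1.0, -0.0], [-0.001, -0.0, -1.0]]
ft_force: [-0.9, -0.4, 0.9]
grip_width: 0.0116
```

Request:
{"api": "arm_command", "payload": {
  "series": [
    [0,0,0.001,0],
    [0,0,0,0],
    [0,0,0,0]
  ]
}}

```text
t: 23.22
eef_pos: [0.6061, 0.0498, 0.0693]
tcp_rot: [[-1.0, 0.025, 0.002], [0.025, 1.0, -0.0], [-0.002, -0.0, -1.0]]
ft_force: [0.3, -0.3, 2.2]
grip_width: 0.0117
```

Request:
{"api": "arm_command", "payload": {
  "series": [
    [0,0,0,0]
  ]
}}

```text
t: 23.3
eef_pos: [0.606, 0.0498, 0.0692]
tcp_rot: [[-1.0, 0.025, 0.001], [0.025, 1.0, -0.0], [-0.001, -0.0, -1.0]]
ft_force: [-0.4, -0.8, 1.8]
grip_width: 0.0114
```

It's seated: the tool force went from -2 N to +2 N. I'll ease off a millimetre, release, and back away along the handle.

Request:
{"api": "arm_command", "payload": {
  "series": [
    [0,0,-0.001,0],
    [0,0,0,0]
  ]
}}

```text
t: 23.47
eef_pos: [0.6054, 0.0499, 0.0699]
tcp_rot: [[-1.0, 0.025, -0.0], [0.025, 1.0, -0.0], [0.0, -0.0, -1.0]]
ft_force: [-0.2, -0.5, 1.2]
grip_width: 0.0114
```

Request:
{"api": "arm_command", "payload": {
  "series": [
    [0,0,0,0],
    [0,0,0,0],
    [0,0,0,0],
    [0,0,0,0],
    [0,0,0,0]
  ],
  "gripper": -0.2
}}

```text
t: 23.88
eef_pos: [0.6052, 0.0499, 0.0695]
tcp_rot: [[-1.0, 0.025, -0.001], [0.025, 1.0, 0.0], [0.001, 0.0, -1.0]]
ft_force: [-0.6, -0.2, 0.1]
grip_width: 0.0321
```

Request:
{"api": "arm_command", "payload": {
  "series": [
    [0.005,0,0,0],
    [0.015,0,0,0],
    [0.025,0,0,0],
    [0.03,0,0,0],
    [0.03,0,0,0]
  ]
}}

```text
t: 24.3
eef_pos: [0.4992, 0.0526, 0.0698]
tcp_rot: [[-1.0, 0.025, 0.0], [0.025, 1.0, -0.0], [-0.0, -0.0, -1.0]]
ft_force: [-0.5, -0.1, 0.8]
grip_width: 0.0345
```

Request:
{"api": "arm_command", "payload": {
  "series": [
    [0.02,0,-0.02,0],
    [0,0.02,-0.03,0],
    [0,0.03,-0.03,0],
    [0,0.03,-0.03,0],
    [0,0,0,0]
  ]
}}

```text
t: 24.72
eef_pos: [0.4858, 0.1361, 0.1842]
tcp_rot: [[-1.0, 0.022, 0.012], [0.022, 1.0, 0.003], [-0.012, 0.003, -1.0]]
ft_force: [0.7, -0.4, -0.1]
grip_width: 0.035
```

```bash
python3 - <<'E'
from h import *
print(r.observe()['t'],r.observe()['eef_pos'],r.observe()['grip_width'])
a=cap('scene','s12'); b=cap('top','t12')
q,u,v=cloud(a[2],a[1])
for nm,h in(('large',.258),('small',.111)):
    k=(abs(q[:,0]-.69)<.06)&(abs(q[:,1]-.047)<.07)&(abs(q[:,2]-h)<.012); w=q[k]; print(nm,k.sum(),w.min(0).round(4),np.median(w,0).round(4),w.max(0).round(4))
A=cv2.resize(a[0][140:290,215:375][:,:,::-1],(400,375),interpolation=cv2.INTER_CUBIC); B=cv2.resize(b[0][90:240,180:340][:,:,::-1],(400,375),interpolation=cv2.INTER_CUBIC)
cv2.imwrite('pics/v12.png',cv2.convertScaleAbs(np.hstack([A,B]),alpha=1.5))
E
```

```text
24.7167 [0.48577113 0.13607927 0.18418434] 0.0350359081963524
large 283 [ 0.6586 -0.0085  0.2461] [0.7174 0.0509 0.2547] [0.7487 0.106  0.2696]
small 126 [0.665  0.0146 0.099 ] [0.7109 0.0493 0.111 ] [0.7175 0.0831 0.1221]
```

View pics/v12.png

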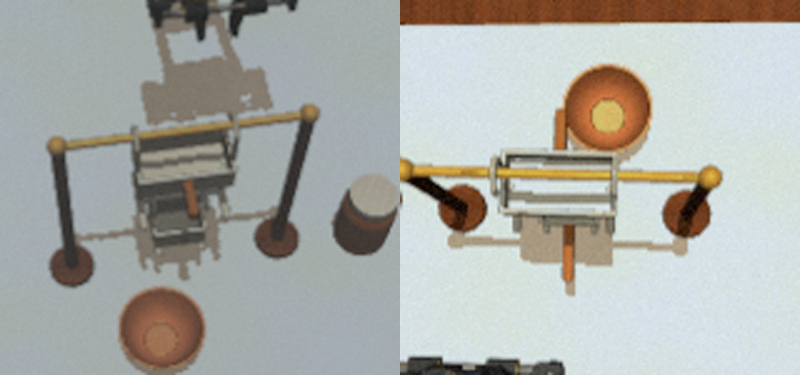

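The last view shows the chain: the large caddy on the rail with its handle to the back, the small one below it, and the bowl untouched. I'll let it settle and check that nothing moves.

Request:
{"api": "arm_command", "payload": {
  "series": [
    [0.02,0,-0.02,0],
    [0,0,0,0],
    [0,0,0,0],
    [0,0,0,0],
    [0,0,0,0]
  ]
}}

```text
t: 25.23
eef_pos: [0.4625, 0.1318, 0.1975]
tcp_rot: [[-1.0, 0.027, -0.002], [0.027, 1.0, -0.0], [0.002, -0.0, -1.0]]
ft_force: [0.0, -0.6, -0.4]
grip_width: 0.0349
```

Request:
{"api": "arm_command", "payload": {
  "series": [
    [0,0,0,0],
    [0,0,0,0],
    [0,0,0,0],
    [0,0,0,0],
    [0,0,0,0]
  ]
}}

```text
t: 25.65
eef_pos: [0.4625, 0.1324, 0.1985]
tcp_rot: [[-1.0, 0.025, -0.0], [0.025, 1.0, -0.0], [0.0, -0.0, -1.0]]
ft_force: [1.2, 0.1, -0.7]
grip_width: 0.0349
```

Request:
{"api": "arm_command", "payload": {
  "series": [
    [0,0,0,0],
    [0,0,0,0],
    [0,0,0,0],
    [0,0,0,0],
    [0,0,0,0]
  ]
}}

```text
t: 26.07
eef_pos: [0.4625, 0.1325, 0.1988]
tcp_rot: [[-1.0, 0.025, 0.0], [0.025, 1.0, -0.0], [-0.0, -0.0, -1.0]]
ft_force: [0.4, 0.5, 0.0]
grip_width: 0.0349
```

Request:
{"api": "arm_command", "payload": {
  "series": [
    [0,0,0,0],
    [0,0,0,0],
    [0,0,0,0],
    [0,0,0,0],
    [0,0,0,0]
  ]
}}

```text
t: 26.48
eef_pos: [0.4625, 0.1324, 0.1987]
tcp_rot: [[-1.0, 0.025, 0.0], [0.025, 1.0, -0.0], [-0.0, -0.0, -1.0]]
ft_force: [0.7, -0.0, 0.8]
grip_width: 0.0347
```

```bash
python3 - <<'E'
from h import *
F=[cap('scene',f's2{i}') for i in range(6)]; b=cap('top','t13')
p0=F[0][0].astype(int)
for f in F[1:]: print('diff',np.abs(f[0].astype(int)-p0)[140:290,215:375].mean().round(2),end=' ')
m=F[0][2]; D=np.median([f[1] for f in F],0); q,u,v=cloud(m,D)
for nm,h,y in(('large',.258,.05),('small',.111,.03)):
    k=(abs(q[:,1]-.048)<y)&(abs(q[:,2]-h)<.008)
    for lo in(.655,.66,.665,.70,.71,.715,.72): 
        j=k&(q[:,0]>lo)&(q[:,0]<lo+.006); w=q[j]; 
        if len(w)>5: print('\n',nm,lo,len(w),np.percentile(w[:,2],[50,90]).round(4),end='')
a=dict(np.load('pics/t0.npz')); d=np.abs(a['p'].astype(int)-b[0]).mean(2)
for n,(x,y) in dict(jar=(165,168),tin=(374,166),bowl=(263,134)).items(): print('\n',n,'change',d[y-14:y+14,x-14:x+14].mean().round(1),end='')
E
```

```text
diff 1.0 diff 1.0 diff 1.0 diff 1.0 diff 1.0 
 large 0.66 37 [0.2529 0.2549]
 large 0.715 84 [0.2593 0.2612]
 large 0.72 29 [0.2584 0.2607]
 small 0.665 16 [0.1086 0.1123]
 small 0.71 43 [0.1127 0.1148]
 small 0.715 9 [0.1129 0.1146]
 jar change 8.6
 tin change 9.6
 bowl change 6.6
```

```bash
python3 - <<'E'
from h import *
a=cv2.imread('pics/t0.png',0).astype('float32'); b=cv2.imread('pics/t13.png',0).astype('float32')
print('plain',np.abs(a-b)[110:150,300:360].mean(), a[110:150,300:360].mean(),b[110:150,300:360].mean())
for n,(x,y) in dict(jar=(165,168),tin=(374,166),bowl=(263,134)).items():
    s=np.s_[y-20:y+20,x-20:x+20]; print(n,cv2.phaseCorrelate(np.ascontiguousarray(a[s]),np.ascontiguousarray(b[s])))
m=np.load('pics/t13.npz'); z=dict(m); q,u,v=cloud(z,z['d'])
for nm,h,y in(('large',.258,.05),('small',.111,.03)):
    k=(abs(q[:,1]-.048)<y)&(abs(q[:,2]-h)<.012)
    for lo in(.655,.66,.665,.71,.715,.72):
        w=q[k&(q[:,0]>lo)&(q[:,0]<lo+.006)]
        if len(w)>5: print(nm,lo,len(w),np.percentile(w[:,2],[50,90]).round(4))
E
```

```text
plain 11.366667 135.50583 146.8725
jar ((0.007638826966445578, -0.05673580199167816), 0.9568005961179733)
tin ((0.02144258736457516, -0.03411330233872789), 1.0134849804639816)
bowl ((0.2935087026969718, -0.034430941699930884), 0.9210230004787445)
large 0.655 30 [0.2599 0.2627]
large 0.66 64 [0.2607 0.2626]
large 0.715 102 [0.2593 0.2619]
large 0.72 22 [0.2575 0.2599]
small 0.655 12 [0.1087 0.1105]
small 0.66 16 [0.1105 0.1156]
small 0.665 29 [0.1131 0.1158]
```

```bash
python3 -c "
from h import *
print(order.sign_off(), r.observe()['t'])"
```

```text
the job is handed in; nothing more can be done
the job is handed in; nothing more can be done
```

Both caddies now hang in a chain, and I handed the job in at about 27 s. The large one hangs on the brass rail by its two hooks, and the small one hangs from the large one's foot bar. I hung the large caddy with its handle facing away from the robot. The tool can't tilt, so a handle on the robot's side would have blocked the gripper when hanging the small one.

**First grasp:** it closed on nothing. The pictures show the fingertips about 22 mm behind the reported TCP, not 8 mm ahead of it as the interface says. I went about 30 mm lower, and both grasps then held.

**Last checks:**
- **Stillness:** six pictures in a row differed only by image noise, and the gripper was clear of both caddies.
- **Large caddy level:** the top camera puts the front and back of its rim within about 3 mm of each other. The scene camera read the front rim about 6 mm low, which disagrees; I put that down to it seeing the inner wall.
- **Small caddy:** its rim reads 0.11 m above the counter, so it hangs clear. Front and back agree to about 4 mm in the scene camera, and the top camera gave no back reading.
- **Jar, tin and bowl:** the jar and tin shifted by less than 0.1 pixel. The bowl read 0.3 pixel (under 1 mm), probably because the large caddy's handle now overlaps it in the view.

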